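Pack the tea tins into the adjustable rack and clamp its end plate

ROBOT

A 6-joint arm with a two-finger parallel gripper is mounted at the origin on the work surface. World frame = base frame: x ahead of the robot, y to its left, z up, the work surface at z = 0. Lengths are in m, angles in degrees, forces in N, time in s.
With the tool pointing down it reaches from about 0.35 to 0.875 m from the base axis. Payload 4.2 kg.
Tool frame: the origin (TCP) lies on the centre line of the jaws, within the pads' length; the fingertips stand r.tip_extent ahead of it and the grasp point (between the pads) lies 11 mm behind it (r.tip_extent is the distance from the TCP to the fingertips, in m); z points along the fingers, y is the line along which they close (so a half turn about z gives the same grasp; the last joint's range is limited). The gripper opens to 87 mm and grips with 3 to 60 N. Pads are 19 mm wide; open, the fingers measure 117 mm over their backs; the gripper's body (75 mm by 190 mm) begins 51 mm behind the grasp point.
Start: joints at [85.462, 22.042, 0.453, 0, -68.411, -14.817], TCP at [0.207, 0.59, 0.231] pointing down, gripper open.
Joint ranges: [-179.83, 179.83], [-69.29, 118.12], [-61.27, 80.66], [-181.25, 117.63], [-171.15, -9.14], [-177.46, 177.46]. Speed limits (degrees/s): [159.86, 159.86, 180, 180, 180, 180].

INTERFACE

Orientations are given as a 3x3 rotation matrix whose columns are the frame's x, y, z axes.
In Python, from station import r gives the robot as it stands.
- The arm moves only by the shell command python3 -m jog 'ROWS'. ROWS is text: rows parted by semicolons, each of 5 numbers parted by spaces: the opening, from 0 (shut) to 1 (fully open), then the shift along the world's x, y, z in mm, then the turn about the world's z in degrees. In form: hand dx dy dz roll; .... A call has 1 to 5 rows; each row shifts and turns the commanded pose from where the row before left it; what a row does not reach is not made up. A row lasts 1/8 s, in which the tool goes at most 62.5 mm and 10.7 degrees, less where a joint would pass 70% of its speed; a pose out of reach is approached as far as the arm can. A call is refused whole if a number of a shift passes 62.5 or a number of a turn 10.7, either way. A call with a gripper value outside its range is refused whole. The fingers move at their own pace and stop on an object; the grip force is fixed at half the most. Time passes only in rows, so rows that do not move let the fingers close. It gives the time, the measured TCP pose, the force, the opening and the grip force at its end, in the units of the state.
- r.sense(): the state, without advancing time (a new reading comes with each control period).
- r.capture(name): name is "scene" or "top"; returns a dict with "pixels" (480x640x3 uint8, red, green, blue), "fovy" (degrees; the focal length in pixels is half the picture's height over the tangent of half this angle, whatever the lens; pixels are square), "cx", "cy" (the principal point, pixels), "origin" and "orientation" of the camera in the world. Camera axes: x right, y down, z forward; pixel columns grow to the right and rows downward; lengths in m; the calibration is good to about 2 mm. A picture is of the moment at which its call begins. There is no depth.
- r.finish_job(): hands the job in; it is judged then, once.
The state is a dict: "time_s": time; "joints": joint angles; "joint_velocities": joint speeds; "effort": joint torques, N m; "tcp_pos": TCP position; "ee_rot": TCP orientation; "wrist_force": force on the tool from outside, world axes, zero at the start; "moment": the same for the moment, N m; "gripper_width": opening from 0.0 (shut) to 1.0 (fully open); "gripper_force": force on a finger pad.
Only numpy, scipy, OpenCV 4.12 (cv2) and the standard library are available. Lean on these libraries where they do the work, as an engineer would, in place of code of your own. Each camera call takes 0.05 s, during which the arm holds its last target. There are 200 camera calls.

TASK

Put the tea tins away in the wooden rack: turn the clamp knob fully loose, slide the end plate back to its stop, then stand every tin upright in the rack side by side, with the wide way of each tin across the channel. Slide the end plate up until the whole row is snug, with no gaps between the two ends, and turn the knob fully tight. Leave the other breakfast things where they are.

Things in the scene. Friction and masses are not known exactly. Their poses are not given: they have to be found in the camera images.
- tin1: steel tea tin with a dark lid, box-shaped: 60 mm along its x, 44 mm along its y, 56 mm tall, weight low down; origin at the centre of its underside, z up. Three to five of the five tins are there.
- tin2: steel tea tin with a dark lid, box-shaped: 60 mm along its x, 44 mm along its y, 56 mm tall, weight low down; origin at the centre of its underside, z up. Three to five of the five tins are there.
- tin3: steel tea tin with a dark lid, box-shaped: 60 mm along its x, 44 mm along its y, 56 mm tall, weight low down; origin at the centre of its underside, z up. Three to five of the five tins are there.
- tin4: steel tea tin with a dark lid, box-shaped: 60 mm along its x, 44 mm along its y, 56 mm tall, weight low down; origin at the centre of its underside, z up. Three to five of the five tins are there.
- tin5: steel tea tin with a dark lid, box-shaped: 60 mm along its x, 44 mm along its y, 56 mm tall, weight low down; origin at the centre of its underside, z up. Three to five of the five tins are there.
- rack: low wooden tin rack fixed to the table, a straight channel 400 mm long along its own y; origin on the table under its centre. Its floor is 8 mm above the table; the channel is 68 mm wide inside (along x) between side lips that stand 10 mm above its floor. Tins stand in it side by side, their 60 mm across the channel and their 44 mm along it, from the fixed end at -y to the sliding end plate.
- fixed_face (a point): middle of the inner face of the rack's fixed end (y = -190 mm in the rack's frame), at floor height; this end wall is 68 mm tall over the table
- plate_face (a point): middle of the sliding end plate's inner face (the one that looks at the tins), at floor height; the plate is 66 mm wide, 10 mm thick, its top 74 mm above the table. A saddle 115 mm long behind it (top 34 mm above the table) carries the post and the knob.
- post_top (a point): top centre of the upright wooden post on the saddle by which the end plate is slid: 24 mm (rack x) by 22 mm (rack y), its centre 35 mm behind the plate's inner face, top 83 mm above the table, free sides 49 mm tall
- knob_grip (a point): centre of the clamp knob's black bar grip, on its upright axis, 55 mm behind the post: bar 44 mm long, 12 mm thick, 26 mm tall, top 84 mm above the table. Its frame turns with the knob; when the knob joint reads q, the bar's length lies at an angle of 0.6 - q rad from the rack's y axis, counter-clockwise from above.
- endplate (a joint): slide of the end plate along the rack's +y (m): 0 = plate 90 mm from the fixed end, 0.165 = fully back at its stop, 255 mm from the fixed end; smaller = towards the tins
- knob (a joint): clamp knob (rad), grows clockwise seen from above: 0 = fully loose (at its stop), 1.25 = fully tight (at its stop). Tight, it holds the end plate against about 20 N; loose, the plate slides with 3 N.
- jam_jar: closed amber glass jar, 60 mm across, 68 mm tall; a bystander, origin at the centre of its underside
- mug: white mug, 76 mm across, 85 mm tall; a bystander, origin at the centre of its underside
- cereal_bowl: blue ceramic bowl, 140 mm across, 65 mm tall; a bystander, origin at the centre of its underside
- apple: green apple, 74 mm across, 66 mm tall; a bystander, origin at the centre of its underside
- grape_dish: small dark wooden dish, 90 mm across, 40 mm tall; a bystander, origin at the centre of its underside
There are look-alikes about, which are no part of the job. What is shaped like the tin5 but red or yellow is not meant.

How it is judged (in metres and radians):
On the way, in this order (a step that is already met when the one before it is completed fails the run):
1. the clamp knob is turned loose (value of joint knob below 0.25 rad), for 0.2 s.
2. the end plate is slid back to its stop (value of joint endplate above 0.16 m), for 0.2 s.
3. every tin stands upright in the rack, its wide way across the channel (x of tin1 in the frame of rack between -0.012 and 0.012 m and z of tin1 in the frame of rack between 0.002 and 0.013 m and y of tin1 in the frame of rack between -0.19 and 0.06 m and angle between each of tin1, tin2, tin3, tin4, tin5's own z axis and vertical below 0.12 rad and angle between the y axis of each of tin1, tin2, tin3, tin4, tin5 and the y axis of rack, either way round below 0.15 rad and x of tin2 in the frame of rack between -0.012 and 0.012 m and z of tin2 in the frame of rack between 0.002 and 0.013 m and y of tin2 in the frame of rack between -0.19 and 0.06 m and x of tin3 in the frame of rack between -0.012 and 0.012 m and z of tin3 in the frame of rack between 0.002 and 0.013 m and y of tin3 in the frame of rack between -0.19 and 0.06 m and x of tin4 in the frame of rack between -0.012 and 0.012 m and z of tin4 in the frame of rack between 0.002 and 0.013 m and y of tin4 in the frame of rack between -0.19 and 0.06 m and x of tin5 in the frame of rack between -0.012 and 0.012 m and z of tin5 in the frame of rack between 0.002 and 0.013 m and y of tin5 in the frame of rack between -0.19 and 0.06 m), for 0.2 s.
4. with the knob still loose, the end plate is slid up so that the row has no gaps (all of step 3 and (y of tin2 in the frame of tin1 between 0.036 and 0.0465 m or y of tin3 in the frame of tin1 between 0.036 and 0.0465 m or y of tin4 in the frame of tin1 between 0.036 and 0.0465 m or y of tin5 in the frame of tin1 between 0.036 and 0.0465 m or y of fixed_face in the frame of tin1 between 0.016 and 0.0245 m or y of plate_face in the frame of tin1 between 0.016 and 0.0245 m) and (y of tin2 in the frame of tin1 between -0.0465 and -0.036 m or y of tin3 in the frame of tin1 between -0.0465 and -0.036 m or y of tin4 in the frame of tin1 between -0.0465 and -0.036 m or y of tin5 in the frame of tin1 between -0.0465 and -0.036 m or y of fixed_face in the frame of tin1 between -0.0245 and -0.016 m or y of plate_face in the frame of tin1 between -0.0245 and -0.016 m) and (y of tin1 in the frame of tin2 between 0.036 and 0.0465 m or y of tin3 in the frame of tin2 between 0.036 and 0.0465 m or y of tin4 in the frame of tin2 between 0.036 and 0.0465 m or y of tin5 in the frame of tin2 between 0.036 and 0.0465 m or y of fixed_face in the frame of tin2 between 0.016 and 0.0245 m or y of plate_face in the frame of tin2 between 0.016 and 0.0245 m) and (y of tin1 in the frame of tin2 between -0.0465 and -0.036 m or y of tin3 in the frame of tin2 between -0.0465 and -0.036 m or y of tin4 in the frame of tin2 between -0.0465 and -0.036 m or y of tin5 in the frame of tin2 between -0.0465 and -0.036 m or y of fixed_face in the frame of tin2 between -0.0245 and -0.016 m or y of plate_face in the frame of tin2 between -0.0245 and -0.016 m) and (y of tin1 in the frame of tin3 between 0.036 and 0.0465 m or y of tin2 in the frame of tin3 between 0.036 and 0.0465 m or y of tin4 in the frame of tin3 between 0.036 and 0.0465 m or y of tin5 in the frame of tin3 between 0.036 and 0.0465 m or y of fixed_face in the frame of tin3 between 0.016 and 0.0245 m or y of plate_face in the frame of tin3 between 0.016 and 0.0245 m) and (y of tin1 in the frame of tin3 between -0.0465 and -0.036 m or y of tin2 in the frame of tin3 between -0.0465 and -0.036 m or y of tin4 in the frame of tin3 between -0.0465 and -0.036 m or y of tin5 in the frame of tin3 between -0.0465 and -0.036 m or y of fixed_face in the frame of tin3 between -0.0245 and -0.016 m or y of plate_face in the frame of tin3 between -0.0245 and -0.016 m) and (y of tin1 in the frame of tin4 between 0.036 and 0.0465 m or y of tin2 in the frame of tin4 between 0.036 and 0.0465 m or y of tin3 in the frame of tin4 between 0.036 and 0.0465 m or y of tin5 in the frame of tin4 between 0.036 and 0.0465 m or y of fixed_face in the frame of tin4 between 0.016 and 0.0245 m or y of plate_face in the frame of tin4 between 0.016 and 0.0245 m) and (y of tin1 in the frame of tin4 between -0.0465 and -0.036 m or y of tin2 in the frame of tin4 between -0.0465 and -0.036 m or y of tin3 in the frame of tin4 between -0.0465 and -0.036 m or y of tin5 in the frame of tin4 between -0.0465 and -0.036 m or y of fixed_face in the frame of tin4 between -0.0245 and -0.016 m or y of plate_face in the frame of tin4 between -0.0245 and -0.016 m) and (y of tin1 in the frame of tin5 between 0.036 and 0.0465 m or y of tin2 in the frame of tin5 between 0.036 and 0.0465 m or y of tin3 in the frame of tin5 between 0.036 and 0.0465 m or y of tin4 in the frame of tin5 between 0.036 and 0.0465 m or y of fixed_face in the frame of tin5 between 0.016 and 0.0245 m or y of plate_face in the frame of tin5 between 0.016 and 0.0245 m) and (y of tin1 in the frame of tin5 between -0.0465 and -0.036 m or y of tin2 in the frame of tin5 between -0.0465 and -0.036 m or y of tin3 in the frame of tin5 between -0.0465 and -0.036 m or y of tin4 in the frame of tin5 between -0.0465 and -0.036 m or y of fixed_face in the frame of tin5 between -0.0245 and -0.016 m or y of plate_face in the frame of tin5 between -0.0245 and -0.016 m) and value of joint knob below 0.6 rad), for 0.2 s.
At the end, for the whole second after the job is handed in: every tin stands upright (within 0.12 rad) on the rack's floor, square to the channel (within 0.15 rad), with gaps of at most 2.5 mm between neighbours, to the fixed end and to the end plate; the knob is tight (over 1.05 rad) and everything is at rest (all of step 3 and (y of tin2 in the frame of tin1 between 0.036 and 0.0465 m or y of tin3 in the frame of tin1 between 0.036 and 0.0465 m or y of tin4 in the frame of tin1 between 0.036 and 0.0465 m or y of tin5 in the frame of tin1 between 0.036 and 0.0465 m or y of fixed_face in the frame of tin1 between 0.016 and 0.0245 m or y of plate_face in the frame of tin1 between 0.016 and 0.0245 m) and (y of tin2 in the frame of tin1 between -0.0465 and -0.036 m or y of tin3 in the frame of tin1 between -0.0465 and -0.036 m or y of tin4 in the frame of tin1 between -0.0465 and -0.036 m or y of tin5 in the frame of tin1 between -0.0465 and -0.036 m or y of fixed_face in the frame of tin1 between -0.0245 and -0.016 m or y of plate_face in the frame of tin1 between -0.0245 and -0.016 m) and (y of tin1 in the frame of tin2 between 0.036 and 0.0465 m or y of tin3 in the frame of tin2 between 0.036 and 0.0465 m or y of tin4 in the frame of tin2 between 0.036 and 0.0465 m or y of tin5 in the frame of tin2 between 0.036 and 0.0465 m or y of fixed_face in the frame of tin2 between 0.016 and 0.0245 m or y of plate_face in the frame of tin2 between 0.016 and 0.0245 m) and (y of tin1 in the frame of tin2 between -0.0465 and -0.036 m or y of tin3 in the frame of tin2 between -0.0465 and -0.036 m or y of tin4 in the frame of tin2 between -0.0465 and -0.036 m or y of tin5 in the frame of tin2 between -0.0465 and -0.036 m or y of fixed_face in the frame of tin2 between -0.0245 and -0.016 m or y of plate_face in the frame of tin2 between -0.0245 and -0.016 m) and (y of tin1 in the frame of tin3 between 0.036 and 0.0465 m or y of tin2 in the frame of tin3 between 0.036 and 0.0465 m or y of tin4 in the frame of tin3 between 0.036 and 0.0465 m or y of tin5 in the frame of tin3 between 0.036 and 0.0465 m or y of fixed_face in the frame of tin3 between 0.016 and 0.0245 m or y of plate_face in the frame of tin3 between 0.016 and 0.0245 m) and (y of tin1 in the frame of tin3 between -0.0465 and -0.036 m or y of tin2 in the frame of tin3 between -0.0465 and -0.036 m or y of tin4 in the frame of tin3 between -0.0465 and -0.036 m or y of tin5 in the frame of tin3 between -0.0465 and -0.036 m or y of fixed_face in the frame of tin3 between -0.0245 and -0.016 m or y of plate_face in the frame of tin3 between -0.0245 and -0.016 m) and (y of tin1 in the frame of tin4 between 0.036 and 0.0465 m or y of tin2 in the frame of tin4 between 0.036 and 0.0465 m or y of tin3 in the frame of tin4 between 0.036 and 0.0465 m or y of tin5 in the frame of tin4 between 0.036 and 0.0465 m or y of fixed_face in the frame of tin4 between 0.016 and 0.0245 m or y of plate_face in the frame of tin4 between 0.016 and 0.0245 m) and (y of tin1 in the frame of tin4 between -0.0465 and -0.036 m or y of tin2 in the frame of tin4 between -0.0465 and -0.036 m or y of tin3 in the frame of tin4 between -0.0465 and -0.036 m or y of tin5 in the frame of tin4 between -0.0465 and -0.036 m or y of fixed_face in the frame of tin4 between -0.0245 and -0.016 m or y of plate_face in the frame of tin4 between -0.0245 and -0.016 m) and (y of tin1 in the frame of tin5 between 0.036 and 0.0465 m or y of tin2 in the frame of tin5 between 0.036 and 0.0465 m or y of tin3 in the frame of tin5 between 0.036 and 0.0465 m or y of tin4 in the frame of tin5 between 0.036 and 0.0465 m or y of fixed_face in the frame of tin5 between 0.016 and 0.0245 m or y of plate_face in the frame of tin5 between 0.016 and 0.0245 m) and (y of tin1 in the frame of tin5 between -0.0465 and -0.036 m or y of tin2 in the frame of tin5 between -0.0465 and -0.036 m or y of tin3 in the frame of tin5 between -0.0465 and -0.036 m or y of tin4 in the frame of tin5 between -0.0465 and -0.036 m or y of fixed_face in the frame of tin5 between -0.0245 and -0.016 m or y of plate_face in the frame of tin5 between -0.0245 and -0.016 m) and value of joint knob above 1.05 rad and velocity of joint endplate between -0.005 and 0.005 m/s and linear speed of each of tin1, tin2, tin3, tin4, tin5 below 0.02 m/s); the robot touches nothing.
It fails at once if the jam jar is pushed away by more than 5 cm or knocked over (distance of jam_jar from where it was at the start of the episode above 0.05 m or angle between jam_jar's own z axis and vertical above 0.6 rad).
It fails at once if the mug is pushed away by more than 5 cm or knocked over (distance of mug from where it was at the start of the episode above 0.05 m or angle between mug's own z axis and vertical above 0.6 rad).
It fails at once if the cereal bowl is pushed away by more than 5 cm or knocked over (distance of cereal_bowl from where it was at the start of the episode above 0.05 m or angle between cereal_bowl's own z axis and vertical above 0.6 rad).
It fails at once if the apple is pushed away by more than 5 cm or knocked over (distance of apple from where it was at the start of the episode above 0.05 m or angle between apple's own z axis and vertical above 0.6 rad).
It fails at once if the grape dish is pushed away by more than 5 cm or knocked over (distance of grape_dish from where it was at the start of the episode above 0.05 m or angle between grape_dish's own z axis and vertical above 0.6 rad).
Of tin1, tin2, tin3, tin4, tin5 only 3 to 5 are there at a start; the rules pass over those that are not, and their reading is None.
At some moment in a run one of tin1, tin2, tin3, tin4, tin5 may be knocked a few centimetres aside while the robot is not near it.
It also fails if it takes over 210 s, if anything falls off the work surface, if the arm or the gripper's body presses on something with over 40 N, if the wrist force passes 120 N, or if a joint passes its speed limit or range.

## Working session

There is one attempt and no reset: what is moved stays moved. The work goes in short steps, Python scripts to look and compute and a shell command to move; the robot and the scene stay as the last step left them, time stands still between calls to the robot, and variables do not carry over. Pictures are saved under pics/ and viewed, at most 14 in all, crops included, and the job is handed in when it is done.

```bash
ls; mkdir -p pics
cat > h.py <<'E'
import numpy as np,cv2
from station import r
def cap(n):
    c=r.capture(n); c['f']=240/np.tan(np.radians(c['fovy'])/2); return c
def save(c,p,box=None,s=1):
    im=c['pixels'][...,::-1]
    if box: im=im[box[1]:box[3],box[0]:box[2]]
    cv2.imwrite(p,cv2.resize(im,None,fx=s,fy=s,interpolation=cv2.INTER_CUBIC))
def ray(c,u,v):
    d=np.array([(u-c['cx'])/c['f'],(v-c['cy'])/c['f'],1.])
    return np.array(c['origin']),np.array(c['orientation'])@d
def onz(c,u,v,z):
    o,d=ray(c,u,v); return o+d*(z-o[2])/d[2]
def proj(c,p):
    q=np.array(c['orientation']).T@(np.array(p)-c['origin']); return q[:2]/q[2]*c['f']+[c['cx'],c['cy']]
def tri(l):
    A=0;b=0
    for c,u,v in l:
        o,d=ray(c,u,v); d=d/np.linalg.norm(d); M=np.eye(3)-np.outer(d,d); A=A+M; b=b+M@o
    return np.linalg.solve(A,b)
E
python3 - <<'E'
from h import *
for n in("scene","top"):
    c=cap(n); save(c,f'pics/{n}0.png'); print(n,c['fovy'],c['cx'],c['cy'],c['origin'],np.round(c['orientation'],3).tolist())
print(r.tip_extent,r.sense())
E
```

```text
pics
scene 55.67382494523245 309.10724732199515 242.74032773251787 [1.01872053 0.60923133 0.92411592] [[-0.736, 0.482, -0.475], [0.677, 0.529, -0.512], [0.004, -0.699, -0.715]]
top 56.091201259559185 318.0450075204564 234.458831229132 [0.26711326 0.01137417 1.32025715] [[-0.003, -0.986, 0.165], [-1.0, 0.007, 0.024], [-0.025, -0.165, -0.986]]
0.008 {'time_s': 0.1, 'joints': array([ 8.54621234e+01,  2.20886171e+01,  3.87084410e-01, -2.51039399e-02,
       -6.84123086e+01, -1.48157848e+01]), 'joint_velocities': array([-0.0078652 , -0.08640035,  0.17019527,  0.03852833,  0.02122755,
       -0.00105429]), 'effort': array([-7.45916805e-05, -3.91689312e+01,  1.87933767e+01,  4.23182711e+00,
        1.34721963e-02, -6.81841220e-05]), 'tcp_pos': array([0.20694224, 0.58918422, 0.22954213]), 'ee_rot': array([[ 9.43437451e-01, -3.31550084e-01, -5.63333189e-04],
       [-3.31550543e-01, -9.43435446e-01, -1.94840883e-03],
       [ 1.14526611e-04,  2.02497528e-03, -9.99997943e-01]]), 'wrist_force': array([ 0.12821057, -0.07931358,  0.03145384]), 'moment': array([ 1.15407162e-02,  3.32085935e-05, -4.15693043e-02]), 'gripper_force': 0.0, 'gripper_width': 0.9997558994832977}
```

View pics/scene0.png

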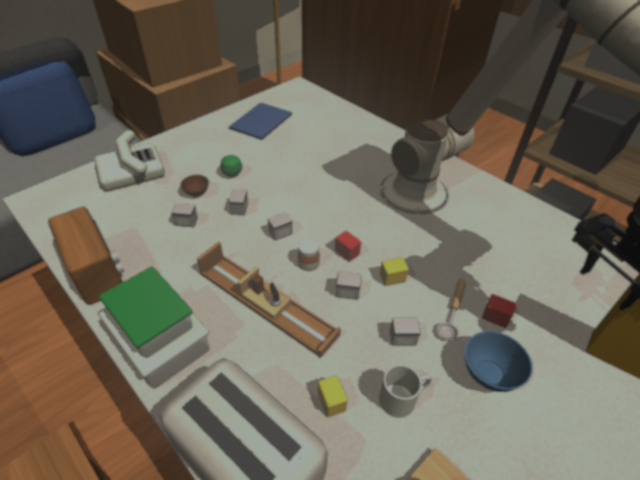

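View pics/top0.png

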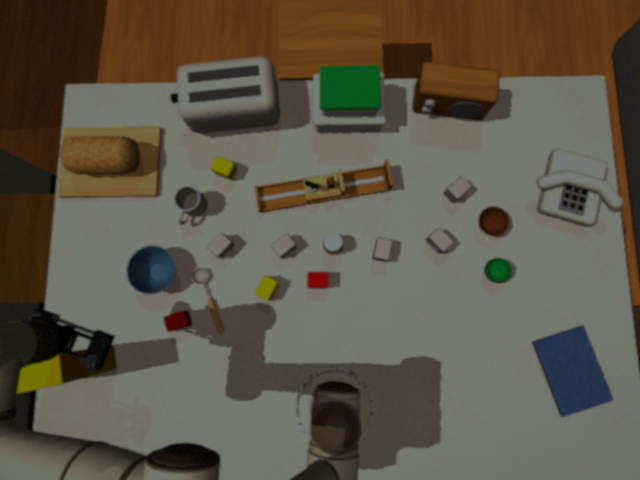

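The scene view shows five grey tins, at (185,214), (238,202), (281,226), (348,285) and (405,330). In the top view they are at (459,189), (441,240), (383,249), (285,245) and (221,244). In the top view, possible mix-ups are:
- red blocks at (318,280) and (177,321)
- yellow blocks at (223,167) and (267,288)
- the jar at (333,243)

The rack runs from its fixed end near (390,178) to (258,198). I'm choosing the five grey tins and checking them in one crop montage.

Run:
```python
from h import *
t=cap("top"); s=cap("scene")
def crop(c,u,v,w,h,W,H): return cv2.resize(c['pixels'][v-h:v+h,u-w:u+w,::-1],(W,H),interpolation=cv2.INTER_CUBIC)
T=[(459,189),(441,240),(383,249),(285,245),(221,244)]; S=[(185,214),(238,202),(281,226),(348,285),(405,330)]
a=np.hstack([crop(t,u,v,18,18,160,160) for u,v in T]); b=np.hstack([crop(s,u,v,20,20,160,160) for u,v in S])
d=np.hstack([crop(t,324,187,75,30,400,160*1),crop(s,268,295,80,60,400,160*1)])
d=np.hstack([crop(t,324,187,75,48,400,256),crop(s,268,297,80,52,400,256)])
cv2.imwrite('pics/m.png',np.vstack([a,b,d]))
for n,c,L in(('t',t,T),('s',s,S)):
    hsv=cv2.cvtColor(c['pixels'],cv2.COLOR_RGB2HSV)
    for u,v in L: print(n,c['pixels'][v,u],c['pixels'][v-4,u], c['pixels'][v+8,u],c['pixels'][v+20,u])
```

```text
t [118 110 105] [119 111 106] [78 72 66] [119 116 104]
t [120 114 109] [119 112 106] [109 104 100] [121 113 102]
t [119 114 110] [121 114 109] [116 110 105] [121 115 104]
t [121 114 110] [119 113 108] [52 51 47] [120 117 105]
t [119 113 107] [119 112 107] [79 74 70] [119 117 106]
s [95 92 87] [155 147 139] [98 96 86] [159 164 149]
s [106 101  96] [155 147 139] [89 86 81] [159 162 148]
s [82 81 75] [157 149 141] [111 109  98] [159 163 148]
s [121 117 111] [159 152 144] [100  98  88] [159 162 147]
s [159 156 148] [158 154 146] [94 91 85] [158 162 148]
```

View pics/m.png

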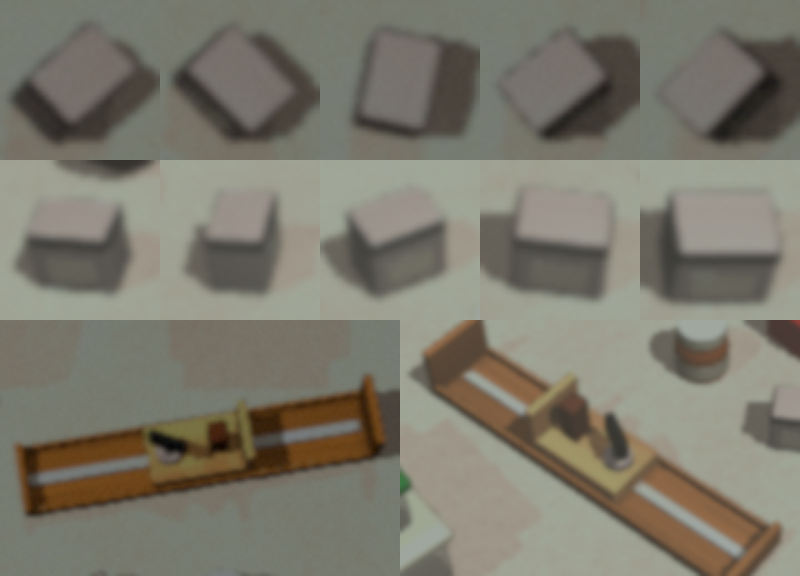

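The crops show five pink-grey topped tins, clearly different from the red and yellow blocks. The fixed end is on the right in the top view. The plate is at about (341,182), the post at (331,183) and the dark knob bar at (311,185).

```bash
cat >> h.py <<'E'
def lid(c,u,v,lo,gb,w=20,K=6):
    u0,v0=int(u-w),int(v-w)
    p=c['pixels'][v0:v0+2*w,u0:u0+2*w].astype(np.float32)
    p=cv2.GaussianBlur(cv2.resize(p,None,fx=K,fy=K,interpolation=cv2.INTER_CUBIC),(0,0),K*.5)
    m=((p[...,0]>lo)&(p[...,1]-p[...,2]<gb)&(abs(p[...,0]-p[...,1])<25)).astype(np.uint8)
    m=cv2.morphologyEx(m,cv2.MORPH_OPEN,np.ones((2*K,2*K)))
    cs,_=cv2.findContours(m,0,1); k=min((q for q in cs if cv2.contourArea(q)>40*K*K),key=lambda q:abs(cv2.pointPolygonTest(q,(w*K,w*K),True)) if cv2.pointPolygonTest(q,(w*K,w*K),False)<0 else 0)
    k=(k.reshape(-1,2)+.5)/K-.5+[u0,v0]
    M=cv2.moments(k.astype(np.float32)); return np.array([M['m10'],M['m01']])/M['m00'],k
def rect(c,k,z):
    q=np.array([onz(c,a,b,z)[:2]*1000 for a,b in k],np.float32); (x,y),(w,h),a=cv2.minAreaRect(q)
    if w<h: w,h,a=h,w,a+90
    return [round(float(i),1) for i in (x,y,w,h,(a+90)%180-90)]  # a = direction of long side
TT=[(459,189),(441,240),(383,249),(285,245),(221,244)]; SS=[(185,212),(238,197),(281,221),(348,279),(405,324)]
E
python3 - <<'E'
from h import *
t=cap("top"); s=cap("scene")
for (a,b) in zip(TT,SS):
    ca,ka=lid(t,*a,100,8); cb,kb=lid(s,*b,135,11.5)
    print(np.round(ca,1),np.round(cb,1),'tri',np.round(tri([(t,*ca),(s,*cb)])*1000,1),'top',rect(t,ka,.056),'scene',rect(s,kb,.056))
# knob bar
for n,c,(u,v),w in(('t',t,(316,187),14),('s',s,(272,293),20)):
    K=6;p=c['pixels'][v-w:v+w,u-w:u+w];p=cv2.resize(p,None,fx=K,fy=K,interpolation=cv2.INTER_CUBIC).astype(int)
    m=((p.max(2)<52)&(p[...,0]-p[...,2]<14)).astype(np.uint8)
    cs,_=cv2.findContours(m,0,1)
    for q in cs:
        if cv2.contourArea(q)>12*K*K: 
            q=(q.reshape(-1,2)+.5)/K-.5+[u-w,v-w]; print('knob',n,q.mean(0),rect(c,q,.084))
E
```

```text
[458.9 186.3] [182.5 207.8] tri [ 616.  -363.3   55.3] top [618.5, -363.4, 58.5, 46.4, -49.7] scene [616.0, -362.2, 58.8, 41.1, -48.6]
[441. 239.] [237.5 194.8] tri [ 463.3 -305.1   54.2] top [464.6, -305.4, 58.3, 41.3, 43.0] scene [464.3, -303.3, 57.0, 42.6, 41.0]
[382.8 247.9] [279.9 218.8] tri [ 438.4 -139.8   54.3] top [439.3, -140.2, 57.3, 40.4, -12.4] scene [438.7, -138.2, 56.2, 43.1, -13.7]
[281.8 244.5] [349.5 278.5] tri [451.  145.5  54.8] top [450.0, 146.9, 66.9, 43.1, -52.5] scene [452.1, 145.2, 61.8, 41.6, -51.2]
[218.  244.3] [406.8 324.8] tri [452.8 328.2  53.8] top [453.7, 327.8, 57.5, 44.3, -46.5] scene [453.7, 328.7, 57.9, 41.4, -41.7]
knob t [311.58632735 184.80289421] [616.2, 60.3, 37.1, 13.9, 69.8]
```

Run:
```python
from h import *
t=cap("top"); s=cap("scene")
for n,c,z,(u0,v0,u1,v1) in(('t',t,.018,(245,150,405,220)),):
    p=c['pixels'][v0:v1,u0:u1]; hsv=cv2.cvtColor(p,cv2.COLOR_RGB2HSV)
    K=4; b=cv2.resize(hsv,None,fx=K,fy=K,interpolation=cv2.INTER_CUBIC)
    m=((b[...,1]>110)).astype(np.uint8); m=cv2.morphologyEx(m,cv2.MORPH_CLOSE,np.ones((40,40)))
    k=max(cv2.findContours(m,0,1)[0],key=cv2.contourArea).reshape(-1,2)/K+[u0,v0]
    print(rect(c,k,.018)); print(rect(c,k,.068))
    # slot strip: bright, low saturation within the rack
    g=((b[...,1]<75)&(b[...,2]>110)).astype(np.uint8)
    h=cv2.erode((m),np.ones((20,20)))
    for q in cv2.findContours(g*h,0,1)[0]:
        if cv2.contourArea(q)>60*K: print('slot',rect(c,q.reshape(-1,2)/K+[u0,v0],.008))
def crop(c,u0,v0,w,h,K):
    im=cv2.resize(c['pixels'][v0:v0+h,u0:u0+w,::-1],None,fx=K,fy=K,interpolation=cv2.INTER_CUBIC)
    for x in range(0,w,10): cv2.putText(im,str(u0+x),(x*K,8),0,.3,(255,255,255)); cv2.line(im,(x*K,0),(x*K,h*K),(90,90,90),1)
    for y in range(0,h,10): cv2.putText(im,str(v0+y),(0,y*K+8),0,.3,(255,255,255)); cv2.line(im,(0,y*K),(w*K,y*K),(90,90,90),1)
    return im
cv2.imwrite('pics/r.png',np.hstack([crop(t,298,165,50,40,8),crop(s,238,262,50,50,8)[:320]]) )
```

```text
[625.5, 22.4, 411.5, 92.4, -79.0]
[611.8, 22.0, 395.7, 88.9, -79.0]
slot [609.2, 144.1, 124.6, 11.9, -80.6]
slot [650.2, -111.5, 81.8, 10.5, -81.3]
```

View pics/r.png

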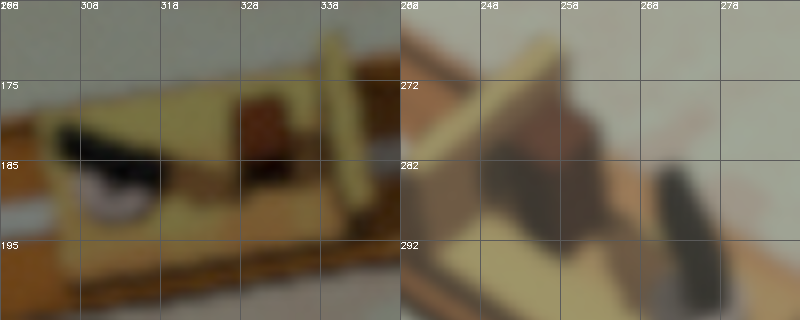

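Run:
```python
from h import *
t=cap("top"); s=cap("scene")
# slot in scene
p=s['pixels'][230:360,180:345]; K=4
b=cv2.resize(cv2.cvtColor(p,cv2.COLOR_RGB2HSV),None,fx=K,fy=K,interpolation=cv2.INTER_CUBIC)
w=cv2.resize(p,None,fx=K,fy=K,interpolation=cv2.INTER_CUBIC)
m=cv2.morphologyEx((b[...,1]>75).astype(np.uint8),cv2.MORPH_CLOSE,np.ones((45,45)))
m=cv2.erode(m,np.ones((24,24)))
g=((b[...,1]<60)&(b[...,2]>110)).astype(np.uint8)*m
for q in cv2.findContours(g,0,1)[0]:
    if cv2.contourArea(q)>500: print('slot s',rect(s,q.reshape(-1,2)/K+[180,230],.008))
yax=np.array([-.158,.987]);xax=np.array([.987,.158]); P0=np.array([609.2,144.1])
def rf(X): d=np.array(X[:2])*1000-P0; return np.round([d@xax,d@yax,*( [X[2]*1000] if len(X)>2 else [])],1)
print('post top',np.round(onz(t,330.7,180.3,.083)*1000,1),rf(onz(t,330.7,180.3,.083)))
print('post tri',(X:=tri([(t,330.7,180.3),(s,257.8,279)]))*1000,rf(X))
for e in((311.5,183.6),(312,184)): print('knob',np.round(onz(t,*e,.084)*1000,1),rf(onz(t,*e,.084)))
print('knob tri',(X:=tri([(t,311.7,183.6),(s,274,291)]))*1000,rf(X))
for a in((306,180.5),(318,186.3)):print(rf(onz(t,*a,.084)))
for a in((271,284),(277.5,299)):print('s',rf(onz(s,*a,.084)), onz(s,*a,.084))
```

```text
slot s [608.5, 147.6, 131.2, 15.2, -81.0]
slot s [650.2, -108.5, 92.4, 15.3, -80.8]
post top [630.1   5.   83. ] [  -1.3 -140.6   83. ]
post tri [630.81353569   6.38011483  75.59878267] [  -0.4 -139.3   75.6]
knob [620.7  59.5  84. ] [ -2.  -85.3  84. ]
knob [619.5  58.1  84. ] [ -3.4 -86.5  84. ]
knob tri [623.2880638   60.11546442  72.48916158] [  0.6 -85.1  72.5]
[  9.6 -71.3  84. ]
[ -12.9 -102.2   84. ]
s [ -4.7 -97.2  84. ] [0.61990771 0.04730602 0.084     ]
s [ 19.2 -56.   84. ] [0.6369805  0.09183229 0.084     ]
```

```bash
python3 -m jog '0.4 35 -44 0 -9.9;0.4 35 -44 0 -9.9;0.4 35 -44 0 -9.9;0.4 35 -44 0 -9.9;0.4 35 -44 0 -9.9' && python3 -m jog '0.4 35 -44 0 -9.9;0.4 35 -44 0 -9.9;0.4 35 -44 0 -9.9;0.4 35 -44 0 -9.9;0.4 35 -44 0 -9.6' && python3 -m jog '0.4 35 -44 0 0;0.4 31 -45 0 0;0.4 0 0 0 0;0.4 0 0 0 0'; python3 -c "
from station import r;import numpy as np
s=r.sense();print(s['joints'],np.degrees(np.arctan2(s['ee_rot'][1,1],s['ee_rot'][0,1])))"
```

```text
time_s: 1.12
tcp_pos: [0.383, 0.3682, 0.2309]
ee_rot: [[0.356, -0.935, 0.001], [-0.935, -0.356, 0.001], [-0.0, -0.001, -1.0]]
wrist_force: [0.7, 0.7, 0.0]
gripper_width: 0.52
gripper_force: 0.0
time_s: 1.75
tcp_pos: [0.5582, 0.1482, 0.2309]
ee_rot: [[-0.475, -0.88, 0.001], [-0.88, 0.475, 0.0], [-0.001, -0.0, -1.0]]
wrist_force: [1.1, 0.6, -0.1]
gripper_width: 0.403
gripper_force: 0.0
time_s: 2.25
tcp_pos: [0.6228, 0.0607, 0.2303]
ee_rot: [[-0.471, -0.882, -0.001], [-0.882, 0.471, 0.0], [0.0, 0.001, -1.0]]
wrist_force: [0.4, 0.4, 0.0]
gripper_width: 0.404
gripper_force: 0.0
[ 2.03502697e+01  2.21448322e+01  5.83496522e-01 -1.84075170e-02
 -6.84672161e+01 -4.84304973e+01] 151.91300920220144
```

```bash
python3 -m jog '0.4 0 0 -55 0;0.4 0 0 -55 0;0.4 0 0 -32 0;0.4 0 0 0 0' && python3 -m jog '0.4 0 0 -20 0;0.4 0 0 0 0;0 0 0 0 0;0 0 0 0 0;0 0 0 0 0'
python3 -c "
from h import *
save(cap('scene'),'pics/k.png',(200,200,360,320),5)"
```

```text
time_s: 2.75
tcp_pos: [0.6207, 0.0616, 0.0863]
ee_rot: [[-0.469, -0.883, -0.006], [-0.883, 0.469, -0.002], [0.004, 0.004, -1.0]]
wrist_force: [-0.1, 0.4, 0.3]
gripper_width: 0.401
gripper_force: 0.0
time_s: 3.38
tcp_pos: [0.6232, 0.061, 0.0695]
ee_rot: [[-0.47, -0.883, 0.001], [-0.883, 0.47, 0.001], [-0.001, -0.0, -1.0]]
wrist_force: [-1.0, 1.3, 5.2]
gripper_width: 0.149
gripper_force: 28.1
```

View pics/k.png

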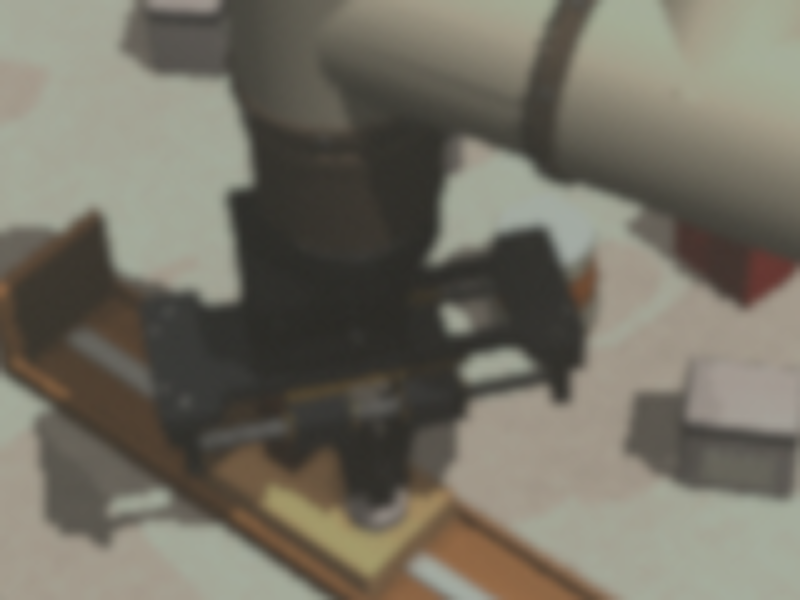

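The crop shows the fingers closed on the knob bar at about (380,440), with 13 mm between them. Next I turn the knob loose, counter-clockwise.

```bash
python3 -m jog '0 0 0 1 7;0 0 0 0 7;0 0 0 0 7;0 0 0 0 7;0 0 0 0 7' && python3 -m jog '0 0 0 0 7;0 0 0 0 7;0 0 0 0 7;0 0 0 0 7;0 0 0 0 7' && python3 -m jog '0 0 0 0 2;0 0 0 0 0;0 0 0 0 0'; python3 -c "
from station import r;import numpy as np
s=r.sense();print(s['moment'],np.degrees(np.arctan2(s['ee_rot'][1,1],s['ee_rot'][0,1])))"
```

```text
time_s: 4.05
tcp_pos: [0.6226, 0.0608, 0.0695]
ee_rot: [[0.124, -0.992, -0.001], [-0.992, -0.124, 0.0], [-0.0, 0.001, -1.0]]
wrist_force: [-2.4, 0.7, 0.9]
gripper_width: 0.136
gripper_force: 30.0
time_s: 4.68
tcp_pos: [0.622, 0.0605, 0.0694]
ee_rot: [[0.671, -0.742, -0.002], [-0.742, -0.671, -0.0], [-0.001, 0.002, -1.0]]
wrist_force: [-3.4, 1.1, 1.6]
gripper_width: 0.133
gripper_force: 30.0
time_s: 5.05
tcp_pos: [0.6221, 0.0605, 0.0694]
ee_rot: [[0.693, -0.721, -0.002], [-0.721, -0.693, -0.0], [-0.001, 0.002, -1.0]]
wrist_force: [-5.5, 0.4, 4.2]
gripper_width: 0.137
gripper_force: 30.0
[ 0.32140408  1.44893376 -0.20392229] -136.1431004218449
```

```bash
python3 -m jog '0 -3.2 19.7 0 0;0 -3.2 19.7 0 0;0 -3.2 19.7 0 0;0 -3.2 19.7 0 0;0 -3.2 19.7 0 0' && python3 -m jog '0 -1 6 0 0;0 0 0 0 0' && python3 -m jog '0 -0.6 4 0 0;0 0 0 0 0'&& python3 -m jog '0 -0.6 4 0 0;0 0 0 0 0'
```

```text
time_s: 5.68
tcp_pos: [0.6062, 0.1582, 0.0694]
ee_rot: [[0.693, -0.721, -0.003], [-0.721, -0.693, -0.002], [-0.0, 0.004, -1.0]]
wrist_force: [-4.2, -4.3, 3.1]
gripper_width: 0.138
gripper_force: 30.0
time_s: 5.92
tcp_pos: [0.605, 0.1654, 0.0694]
ee_rot: [[0.693, -0.721, -0.002], [-0.721, -0.693, -0.0], [-0.001, 0.002, -1.0]]
wrist_force: [-6.9, 1.3, 3.5]
gripper_width: 0.133
gripper_force: 30.0
time_s: 6.18
tcp_pos: [0.6045, 0.1685, 0.0694]
ee_rot: [[0.693, -0.721, -0.002], [-0.721, -0.693, -0.001], [-0.001, 0.003, -1.0]]
wrist_force: [-5.0, -1.8, 3.4]
gripper_width: 0.135
gripper_force: 30.0
time_s: 6.42
tcp_pos: [0.6039, 0.1723, 0.0694]
ee_rot: [[0.693, -0.721, -0.003], [-0.721, -0.693, -0.002], [-0.001, 0.003, -1.0]]
wrist_force: [-4.9, -2.2, 2.8]
gripper_width: 0.133
gripper_force: 30.0
```

```bash
python3 -m jog '0 -0.6 4 0 0;0 0 0 0 0' && python3 -m jog '0 -0.6 4 0 0;0 0 0 0 0'&& python3 -m jog '0 -0.6 4 0 0;0 0 0 0 0'
```

```text
time_s: 6.68
tcp_pos: [0.6032, 0.1762, 0.0694]
ee_rot: [[0.693, -0.721, -0.003], [-0.721, -0.693, -0.002], [-0.001, 0.003, -1.0]]
wrist_force: [-5.1, -2.0, 4.2]
gripper_width: 0.138
gripper_force: 30.0
time_s: 6.92
tcp_pos: [0.6026, 0.1802, 0.0694]
ee_rot: [[0.693, -0.721, -0.003], [-0.721, -0.693, -0.002], [-0.001, 0.003, -1.0]]
wrist_force: [-6.0, -1.1, 3.3]
gripper_width: 0.136
gripper_force: 30.0
time_s: 7.18
tcp_pos: [0.6021, 0.1828, 0.0694]
ee_rot: [[0.693, -0.721, -0.003], [-0.721, -0.693, -0.004], [0.001, 0.005, -1.0]]
wrist_force: [-3.5, -6.6, 4.2]
gripper_width: 0.138
gripper_force: 30.0
```

```bash
python3 -m jog '0 -0.4 2.5 0 0;0 0 0 0 0;0 0.3 -2 0 0;0.5 0 0 0 0;0.5 0 0 0 0' && python3 -m jog '0.5 0 0 0 0;0.5 0 0 30 0;0.8 0 0 60 0;1 0 0 60 0;1 0 0 0 0'
python3 - <<'E'
from h import *
save(cap('top'),'pics/t1.png',(200,130,500,290),2.6)
E
```

```text
time_s: 7.8
tcp_pos: [0.6043, 0.1861, 0.0698]
ee_rot: [[0.694, -0.72, 0.003], [-0.72, -0.694, 0.001], [0.001, -0.003, -1.0]]
wrist_force: [-0.0, -0.6, 0.3]
gripper_width: 0.283
gripper_force: 0.0
time_s: 8.43
tcp_pos: [0.6064, 0.1875, 0.2266]
ee_rot: [[0.695, -0.719, 0.013], [-0.719, -0.695, 0.006], [0.005, -0.014, -1.0]]
wrist_force: [0.8, 0.1, -0.5]
gripper_width: 0.759
gripper_force: 0.0
```

View pics/t1.png

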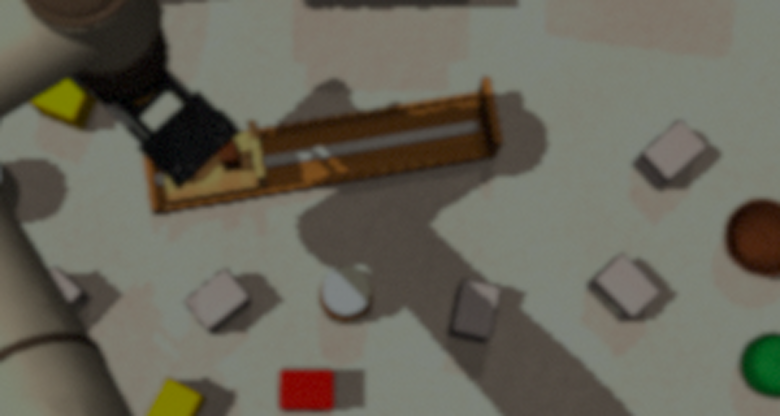

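The plate is now back near the rack's left end, with its face at about (266,165) in the crop. The channel is empty and the tins haven't moved.

Run:
```python
from h import *
t=cap('top'); yax=np.array([-.158,.987])
a=onz(t,200+267/2.6,130+155/2.6,.074)[:2]; b=onz(t,200+485/2.6,130+120/2.6,.068)[:2]
print(a,b,(a-b)@yax)
s=r.sense();print(s['joints'],s['tcp_pos'])
```

```text
[0.60607787 0.08509692] [ 0.64510989 -0.15540685] 0.2435442760171194
[ 3.18147000e+01  2.29808666e+01  4.15304038e-01 -3.59213175e-02
 -6.72933075e+01  1.21562123e+01] [0.60314458 0.18632927 0.22025163]
```

```bash
python3 -m jog '1 -27.5 -54.3 0 -9.5;1 -27.5 -54.3 0 -9.5;1 -27.5 -54.3 0 -9.5;1 -27.5 -54.3 0 -9.5;1 -27.5 -54.3 0 -9.5' && python3 -m jog '1 -27.5 -54.3 0 -9.5;1 0 0 0 0;1 0 0 0 0'
python3 - <<'E'
from h import *
t=cap("top"); s=cap("scene")
def crop(c,u0,v0,w,h,K):
    im=cv2.resize(c['pixels'][v0:v0+h,u0:u0+w,::-1],None,fx=K,fy=K,interpolation=cv2.INTER_CUBIC)
    im=cv2.convertScaleAbs(im,alpha=1.4)
    for x in range(0,w,10): cv2.putText(im,str(u0+x),(x*K,8),0,.3,(255,255,255)); cv2.line(im,(x*K,0),(x*K,h*K),(90,90,90),1)
    for y in range(0,h,10): cv2.putText(im,str(v0+y),(0,y*K+8),0,.3,(255,255,255)); cv2.line(im,(0,y*K),(w*K,y*K),(90,90,90),1)
    return im
cv2.imwrite('pics/e.png',np.vstack([np.hstack([crop(t,255,170,60,45,6),crop(t,365,155,40,45,6)]),np.hstack([crop(s,240,270,60,50,6),crop(s,190,235,40,50,6)])]))
E
```

```text
time_s: 9.15
tcp_pos: [0.4637, -0.0872, 0.2179]
ee_rot: [[-0.067, -0.998, -0.003], [-0.998, 0.067, -0.0], [0.001, 0.003, -1.0]]
wrist_force: [1.0, -0.6, -0.2]
gripper_width: 1.005
gripper_force: 0.0
time_s: 9.52
tcp_pos: [0.4378, -0.1401, 0.2186]
ee_rot: [[-0.226, -0.974, -0.002], [-0.974, 0.226, 0.0], [0.0, 0.002, -1.0]]
wrist_force: [1.3, 0.3, 0.1]
gripper_width: 1.005
gripper_force: 0.0
```

View pics/e.png

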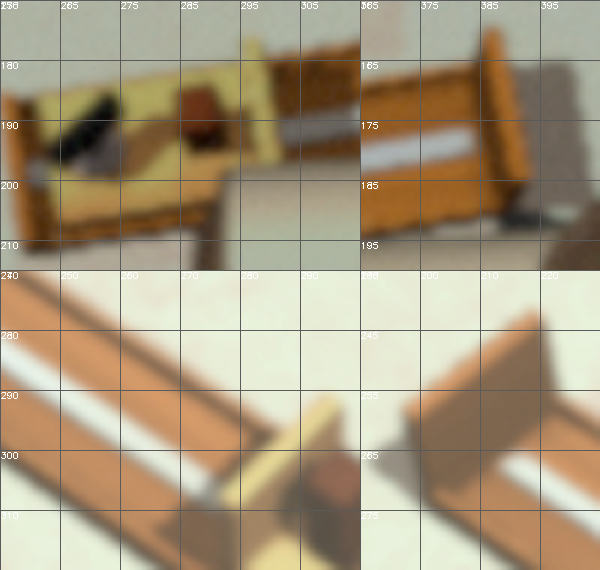

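The crops show four edges:
- **Plate's inner top edge:** (298,176.5) to (301,197) in the top view, (276.5,304.5) to (293,291) in the scene view.
- **Fixed wall's inner top edge:** (385.5,160) to (390,185) in the top view, (198.5,260) to (219,243.5) in the scene view.

I'll convert these to a distance.

Run:
```python
from h import *
t=cap('top'); s=cap('scene'); yax=np.array([-.158,.987]); P0=np.array([.6092,.1441])
f=lambda c,u,v,z: round(float((onz(c,u,v,z)[:2]-P0)@yax)*1000,1)
print('plate',f(t,298.2,176.5,.074),f(t,301,197,.074),f(s,276.5,304.5,.074),f(s,293,291,.074))
print('fixed',f(t,385.5,160,.068),f(t,390,185,.068),f(s,198.5,260,.068),f(s,219,243.5,.068))
```

```text
plate -51.1 -49.6 -52.7 -48.2
fixed -307.3 -306.1 -302.3 -304.2
```

```bash
python3 -m jog '1 0.5 0.5 -55 0;1 0 0 -55 0;1 0 0 -50 0;1 0 0 -27 0;1 0 0 0 0' && python3 -m jog '0.5 0 0 0 0;0.5 0 0 0 0;0.5 0 0 0 0;0.5 0 0 0 0' && python3 -m jog '0.5 0 0 30 0;0.5 0 0 50 0;0.5 0 0 50 0;0.5 0 0 0 0'
```

```text
time_s: 10.35
tcp_pos: [0.4374, -0.1389, 0.0307]
ee_rot: [[-0.224, -0.975, -0.006], [-0.975, 0.224, -0.0], [0.001, 0.005, -1.0]]
wrist_force: [-1.3, -0.1, 0.3]
gripper_width: 1.0
gripper_force: 0.0
time_s: 10.85
tcp_pos: [0.439, -0.1396, 0.0334]
ee_rot: [[-0.226, -0.974, 0.002], [-0.974, 0.226, 0.0], [-0.0, -0.002, -1.0]]
wrist_force: [-1.6, 1.0, 4.5]
gripper_width: 0.688
gripper_force: 30.0
time_s: 11.35
tcp_pos: [0.4409, -0.1397, 0.1664]
ee_rot: [[-0.226, -0.974, 0.01], [-0.974, 0.226, -0.0], [-0.002, -0.009, -1.0]]
wrist_force: [0.2, -0.4, -2.6]
gripper_width: 0.686
gripper_force: 30.0
```

```bash
python3 -m jog '0.5 53.6 2.5 0 5.6;0.5 53.6 2.5 0 5.6;0.5 53.6 2.5 0 5.6;0.5 53.6 2.5 0 5.5;0.5 0 0 0 0' && python3 -m jog '0.5 0 0 -50 0;0.5 0 0 -40 0;0.5 0 0 0 0;0.5 0 0 0 0'
```

```text
time_s: 11.98
tcp_pos: [0.6546, -0.1291, 0.1581]
ee_rot: [[0.161, -0.987, -0.004], [-0.987, -0.161, 0.001], [-0.001, 0.004, -1.0]]
wrist_force: [-0.9, -0.2, -3.5]
gripper_width: 0.688
gripper_force: 30.0
time_s: 12.48
tcp_pos: [0.6534, -0.1299, 0.0738]
ee_rot: [[0.161, -0.987, 0.001], [-0.987, -0.161, -0.001], [0.001, -0.001, -1.0]]
wrist_force: [0.2, 0.2, -1.3]
gripper_width: 0.687
gripper_force: 30.0
```

```bash
python3 -m jog '0.5 0 0 -20 0;0.5 0 0 -10 0;0.5 0 0 -2 0;0.5 0 0 0 0' && python3 -m jog '0.9 0 0 0 0;0.9 0 0 0 0;0.9 0 0 0 0;0.9 0 0 0 0' && python3 -m jog '1 0 0 50 0;1 0 0 60 0;1 0 0 60 0;1 0 0 0 0'
python3 - <<'E'
from h import *
t=cap("top"); s=cap("scene")
for i in (0,1,3,4):
    a,b=TT[i],SS[i]
    try:
        ca,ka=lid(t,*a,100,8); cb,kb=lid(s,*b,135,11.5)
        print(i,'tri',np.round(tri([(t,*ca),(s,*cb)])*1000,1),'top',rect(t,ka,.056),'scene',rect(s,kb,.056))
    except Exception as e: print(i,e)
save(t,'pics/p1.png'); print(r.sense()['tcp_pos'])
E
```

```text
time_s: 12.98
tcp_pos: [0.6536, -0.1297, 0.0417]
ee_rot: [[0.161, -0.987, 0.002], [-0.987, -0.161, -0.0], [0.001, -0.002, -1.0]]
wrist_force: [0.3, -0.2, -2.1]
gripper_width: 0.691
gripper_force: 30.0
time_s: 13.48
tcp_pos: [0.653, -0.1297, 0.0407]
ee_rot: [[0.161, -0.987, 0.0], [-0.987, -0.161, -0.0], [0.0, -0.0, -1.0]]
wrist_force: [1.1, -0.1, -0.2]
gripper_width: 0.895
gripper_force: 0.0
time_s: 13.98
tcp_pos: [0.6561, -0.1301, 0.2179]
ee_rot: [[0.161, -0.987, 0.014], [-0.987, -0.161, -0.001], [0.003, -0.013, -1.0]]
wrist_force: [0.4, -0.3, 0.1]
gripper_width: 1.001
gripper_force: 0.0
0 min() iterable argument is empty
1 min() iterable argument is empty
3 tri [451.1 144.6  53.2] top [451.2, 145.2, 63.9, 44.8, -53.0] scene [452.9, 145.6, 61.5, 41.7, -50.6]
4 tri [452.9 327.9  52.5] top [453.2, 326.3, 59.1, 43.1, -46.3] scene [454.6, 328.7, 58.7, 41.4, -42.4]
[ 0.6528061  -0.1294359   0.21122149]
```

```bash
python3 -m jog '1 -33.6 45.8 0 -10.1;1 -33.6 45.8 0 -10.1;1 -33.6 45.8 0 -10.1;1 -33.6 45.8 0 -10.1;1 -33.6 45.8 0 -10.1' && python3 -m jog '1 -33.6 45.6 0 -10.2;1 0 0 0 0;1 0 0 0 0'
python3 - <<'E'
from h import *
t=cap("top"); s=cap("scene")
for i in (0,1):
    a,b=TT[i],SS[i]
    try:
        ca,ka=lid(t,*a,100,8); cb,kb=lid(s,*b,135,11.5)
        print(i,'tri',np.round(tri([(t,*ca),(s,*cb)])*1000,1),'top',rect(t,ka,.056),'scene',rect(s,kb,.056))
    except Exception as e: print(i,e)
save(t,'pics/p1.png')
p=proj(t,(.653,-.1296,.064));q=proj(s,(.653,-.1296,.064));print(p,q)
for c,u,lo,gb in((t,p,100,8),(s,q,135,11.5)):
    try: a,k=lid(c,*u,lo,gb); print(rect(c,k,.064))
    except Exception as e: print(e)
E
```

```text
time_s: 14.7
tcp_pos: [0.4859, 0.0964, 0.2087]
ee_rot: [[-0.652, -0.758, -0.003], [-0.758, 0.652, -0.002], [0.003, 0.002, -1.0]]
wrist_force: [-0.0, 0.5, -1.2]
gripper_width: 0.999
gripper_force: 0.0
time_s: 15.08
tcp_pos: [0.4571, 0.1372, 0.2095]
ee_rot: [[-0.761, -0.648, -0.002], [-0.648, 0.761, -0.001], [0.002, 0.0, -1.0]]
wrist_force: [0.0, 0.1, 0.7]
gripper_width: 1.002
gripper_force: 0.0
0 tri [ 615.7 -363.7   54.6] top [617.9, -362.9, 58.5, 47.4, -49.8] scene [616.0, -361.9, 58.5, 41.3, -48.8]
1 tri [ 463.4 -305.1   53.9] top [464.3, -305.6, 59.0, 42.6, 42.9] scene [464.3, -303.0, 57.3, 41.8, 40.9]
[377.30707224 174.01396793] [217.78317864 256.10093153]
[653.3, -130.1, 56.8, 40.7, 9.2]
[653.6, -126.8, 56.5, 38.9, 8.7]
```

View pics/p1.png

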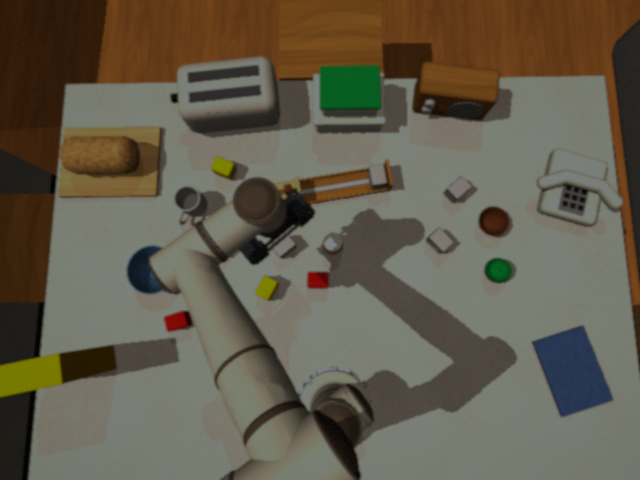

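The top view shows the first tin standing at the rack's fixed end (377,175). The other tins and bystanders are unmoved, and the gripper is near the tin at (285,245).

```bash
python3 -m jog '1 -5.6 7.8 -40 -1.9;1 0 0 -55 0;1 0 0 -55 0;1 0 0 -27 0;1 0 0 0 0' && python3 -m jog '0.5 0 0 0 0;0.5 0 0 0 0;0.5 0 0 0 0;0.5 0 0 0 0' && python3 -m jog '0.5 0 0 30 0;0.5 0 0 50 0;0.5 0 0 50 0;0.5 0 0 0 0;0.5 0 0 0 0'
```

```text
time_s: 15.8
tcp_pos: [0.4511, 0.1433, 0.0314]
ee_rot: [[-0.785, -0.62, -0.005], [-0.62, 0.785, -0.004], [0.006, 0.0, -1.0]]
wrist_force: [1.1, 0.3, 0.9]
gripper_width: 1.003
gripper_force: 0.0
time_s: 16.3
tcp_pos: [0.4526, 0.1455, 0.0347]
ee_rot: [[-0.783, -0.622, 0.002], [-0.622, 0.783, 0.001], [-0.002, -0.0, -1.0]]
wrist_force: [0.8, -1.0, 4.9]
gripper_width: 0.686
gripper_force: 30.0
time_s: 16.92
tcp_pos: [0.4508, 0.1449, 0.1628]
ee_rot: [[-0.784, -0.621, -0.002], [-0.621, 0.784, -0.0], [0.002, 0.001, -1.0]]
wrist_force: [0.1, 0.5, -2.0]
gripper_width: 0.687
gripper_force: 30.0
```

```bash
python3 -m jog '0.5 27.8 -32.3 0 8.7;0.5 27.8 -32.3 0 8.7;0.5 27.8 -32.3 0 8.7;0.5 27.8 -32.3 0 8.7;0.5 27.8 -32.3 0 8.7' && python3 -m jog '0.5 27.8 -32.3 0 8.7;0.5 27.8 -32.3 0 8.7;0.5 0 0 0 0;0.5 0 0 0 0' && python3 -m jog '0.5 0 0 -50 0;0.5 0 0 -40 0;0.5 0 0 0 0;0.5 0 0 0 0'
```

```text
time_s: 17.55
tcp_pos: [0.5903, -0.0175, 0.1607]
ee_rot: [[-0.136, -0.991, -0.005], [-0.991, 0.136, -0.001], [0.001, 0.005, -1.0]]
wrist_force: [0.2, 0.1, -1.6]
gripper_width: 0.683
gripper_force: 30.0
time_s: 18.05
tcp_pos: [0.6451, -0.0807, 0.1611]
ee_rot: [[0.161, -0.987, -0.005], [-0.987, -0.161, 0.0], [-0.001, 0.005, -1.0]]
wrist_force: [-0.2, 0.8, -1.2]
gripper_width: 0.69
gripper_force: 30.0
time_s: 18.55
tcp_pos: [0.6475, -0.0802, 0.0753]
ee_rot: [[0.164, -0.987, 0.002], [-0.987, -0.164, -0.001], [0.001, -0.002, -1.0]]
wrist_force: [0.3, -0.3, -0.3]
gripper_width: 0.689
gripper_force: 30.0
```

```bash
python3 -m jog '0.5 0 0 0 0;0.5 0 0 0 0;0.5 0 0 -15 0;0.5 0 0 0 0'
```

```text
time_s: 19.05
tcp_pos: [0.645, -0.0809, 0.0567]
ee_rot: [[0.162, -0.987, -0.004], [-0.987, -0.162, 0.0], [-0.001, 0.004, -1.0]]
wrist_force: [-0.4, 0.1, -1.7]
gripper_width: 0.683
gripper_force: 30.0
```

```bash
python3 -m jog '0.5 0 0 -10 0;0.5 0 0 -6 0;0.5 0 0 0 0;0.5 0 0 0 0' && python3 -m jog '0.9 0 0 0 0;0.9 0 0 0 0;0.9 0 0 0 0;0.9 0 0 0 0' && python3 -m jog '1 0 0 50 0;1 0 0 60 0;1 0 0 60 0;1 -23.9 51.1 0 -6.8;1 -23.9 51.1 0 -6.8' && python3 -m jog '1 -23.9 51.1 0 -6.8;1 -23.9 51.1 0 -6.8;1 -23.9 51.1 0 -6.8;1 -23.9 51.1 0 -6.8;1 -23.9 51.1 0 -6.8' && python3 -m jog '1 -23.9 51.1 0 -6.8;1 0 0 0 0;1 0 0 0 0'
cat > chk.py <<'E'
from h import *
import sys
t=cap("top"); s=cap("scene")
for i in map(int,sys.argv[1].split(',')):
    a,b=TT[i],SS[i]
    for c,u,lo,gb in((t,a,100,8),(s,b,135,11.5)):
        try: m,k=lid(c,*u,lo,gb); print(i,rect(c,k,.056))
        except Exception as e: print(i,'none')
for w in ([653,-129.6],[645.3,-81.2],[637.5,-32.9],[629.8,15.5],[622,63.9])[:int(sys.argv[2])]:
    P=[w[0]/1000,w[1]/1000,.064]
    for c,lo,gb in((t,100,8),(s,135,11.5)):
        try: a,k=lid(c,*proj(c,P),lo,gb); print(w,rect(c,k,.064))
        except Exception as e: print(w,'none')
x=r.sense(); print(x['tcp_pos'],np.degrees(np.arctan2(x['ee_rot'][1,1],x['ee_rot'][0,1])))
E
python3 chk.py 0,1,4 2
```

```text
time_s: 19.55
tcp_pos: [0.6464, -0.0809, 0.0427]
ee_rot: [[0.162, -0.987, -0.0], [-0.987, -0.162, -0.0], [0.0, 0.0, -1.0]]
wrist_force: [-1.0, 0.4, 1.2]
gripper_width: 0.684
gripper_force: 30.0
time_s: 20.05
tcp_pos: [0.6466, -0.0808, 0.0426]
ee_rot: [[0.162, -0.987, 0.0], [-0.987, -0.162, 0.0], [0.0, -0.0, -1.0]]
wrist_force: [0.2, 0.7, -0.5]
gripper_width: 0.894
gripper_force: 0.0
time_s: 20.68
tcp_pos: [0.5984, 0.0222, 0.2135]
ee_rot: [[-0.08, -0.997, 0.002], [-0.997, 0.08, 0.001], [-0.001, -0.002, -1.0]]
wrist_force: [-0.8, 0.2, -0.6]
gripper_width: 0.995
gripper_force: 0.0
time_s: 21.3
tcp_pos: [0.4783, 0.2785, 0.2129]
ee_rot: [[-0.622, -0.783, 0.001], [-0.783, 0.622, 0.001], [-0.001, -0.0, -1.0]]
wrist_force: [0.2, 1.2, -0.2]
gripper_width: 1.004
gripper_force: 0.0
time_s: 21.68
tcp_pos: [0.4551, 0.3279, 0.2126]
ee_rot: [[-0.707, -0.707, -0.0], [-0.707, 0.707, -0.0], [0.0, -0.0, -1.0]]
wrist_force: [0.3, -0.6, -0.8]
gripper_width: 0.999
gripper_force: 0.0
0 [608.6, -402.8, 58.3, 43.4, -49.2]
0 [608.9, -399.8, 56.9, 42.9, -48.5]
1 [464.0, -305.2, 59.3, 42.9, 41.0]
1 [464.2, -300.9, 57.1, 43.7, 42.1]
4 [453.8, 326.3, 59.2, 43.3, -45.5]
4 [454.8, 328.8, 58.4, 40.9, -42.4]
[653, -129.6] [653.4, -129.8, 57.3, 41.1, 7.9]
[653, -129.6] [654.5, -126.7, 56.2, 40.9, 8.8]
[645.3, -81.2] [646.2, -82.7, 57.0, 42.0, 8.6]
[645.3, -81.2] [646.9, -79.2, 57.4, 42.5, 10.8]
[0.45570182 0.32702827 0.21263624] 134.87121599887155
```

```bash
python3 -m jog '1 -1.5 0.5 -40 1;1 0 0 -55 0;1 0 0 -55 0;1 0 0 -30 0;1 0 0 0 0' && python3 -m jog '0.5 0 0 0 0;0.5 0 0 0 0;0.5 0 0 0 0;0.5 0 0 0 0' && python3 -m jog '0.5 0 0 30 0;0.5 0 0 50 0;0.5 0 0 50 0;0.5 0 0 0 0;0.5 0 0 0 0' && python3 -m jog '0.5 26.2 -51.5 0 7.6;0.5 26.2 -51.5 0 7.6;0.5 26.2 -51.5 0 7.6;0.5 26.2 -51.5 0 7.6;0.5 26.2 -51.5 0 7.6' && python3 -m jog '0.5 26.2 -51.5 0 7.6;0.5 26.2 -51.5 0 7.6;0.5 0 0 0 0;0.5 0 0 0 0;0.5 0 0 0 0'
```

```text
time_s: 22.4
tcp_pos: [0.4534, 0.3259, 0.0304]
ee_rot: [[-0.697, -0.717, -0.004], [-0.717, 0.697, -0.005], [0.006, -0.001, -1.0]]
wrist_force: [0.2, 0.1, 0.1]
gripper_width: 1.002
gripper_force: 0.0
time_s: 22.9
tcp_pos: [0.4544, 0.3288, 0.0339]
ee_rot: [[-0.695, -0.719, 0.001], [-0.719, 0.695, 0.001], [-0.002, -0.0, -1.0]]
wrist_force: [0.6, -1.5, 5.1]
gripper_width: 0.686
gripper_force: 30.0
time_s: 23.52
tcp_pos: [0.453, 0.328, 0.1619]
ee_rot: [[-0.696, -0.718, -0.002], [-0.718, 0.696, -0.001], [0.002, 0.001, -1.0]]
wrist_force: [-0.1, -1.1, -1.4]
gripper_width: 0.689
gripper_force: 30.0
time_s: 24.15
tcp_pos: [0.5843, 0.069, 0.1603]
ee_rot: [[-0.101, -0.995, -0.004], [-0.995, 0.101, -0.001], [0.002, 0.004, -1.0]]
wrist_force: [0.2, 0.2, -1.3]
gripper_width: 0.688
gripper_force: 30.0
time_s: 24.78
tcp_pos: [0.6364, -0.0309, 0.1618]
ee_rot: [[0.16, -0.987, -0.002], [-0.987, -0.16, -0.0], [-0.0, 0.002, -1.0]]
wrist_force: [-0.3, 1.2, -1.7]
gripper_width: 0.687
gripper_force: 30.0
```

```bash
python3 -m jog '0.5 1 -1.5 -50 0;0.5 0 0 -40 0;0.5 0 0 0 0;0.5 0 0 0 0;0.5 0 0 -12 0' && python3 -m jog '0.5 0 0 -12 0;0.5 0 0 -6 0;0.5 0 0 0 0;0.5 0 0 0 0' && python3 -m jog '0.9 0 0 0 0;0.9 0 0 0 0;0.9 0 0 0 0;0.9 0 0 0 0' && python3 -m jog '1 0 0 50 0;1 0 0 60 0;1 0 0 60 0;1 0 0 0 0'; sed -i 's/(459,189)/(473.5,191)/;s/(185,212)/(171,202)/' h.py; python3 chk.py 0,1 0
```

```text
time_s: 25.4
tcp_pos: [0.6407, -0.0328, 0.0638]
ee_rot: [[0.16, -0.987, 0.007], [-0.987, -0.16, 0.001], [0.0, -0.007, -1.0]]
wrist_force: [-0.0, -0.8, -1.0]
gripper_width: 0.686
gripper_force: 30.0
time_s: 25.9
tcp_pos: [0.6384, -0.0336, 0.0425]
ee_rot: [[0.159, -0.987, 0.0], [-0.987, -0.159, 0.0], [-0.0, -0.0, -1.0]]
wrist_force: [0.0, -0.3, -1.4]
gripper_width: 0.689
gripper_force: 30.0
time_s: 26.4
tcp_pos: [0.6383, -0.0335, 0.0428]
ee_rot: [[0.159, -0.987, 0.0], [-0.987, -0.159, 0.0], [0.0, -0.0, -1.0]]
wrist_force: [0.2, -0.1, 0.0]
gripper_width: 0.892
gripper_force: 0.0
time_s: 26.9
tcp_pos: [0.6414, -0.0334, 0.2197]
ee_rot: [[0.159, -0.987, 0.014], [-0.987, -0.159, 0.001], [0.001, -0.014, -1.0]]
wrist_force: [0.5, 0.1, -0.7]
gripper_width: 1.0
gripper_force: 0.0
0 [609.5, -402.9, 58.6, 43.4, -48.4]
0 [609.0, -400.1, 57.3, 42.5, -48.9]
1 none
1 none
[ 0.6380797  -0.03333844  0.21325618] -170.88134143142378
```

```bash
python3 -m jog '1 -4.1 -52.6 0 -8.3;1 -4.1 -52.6 0 -8.3;1 -4.1 -52.6 0 -8.3;1 -4.1 -52.6 0 -8.3;1 -4.1 -52.6 0 -8.3' && python3 -m jog '1 -4.1 -52.6 0 -8.3;1 -4.1 -52.6 0 -8.2;1 0 0 0 0;1 0 0 0 0;1 0 0 0 0'; python3 chk.py 0,1 3
```

```text
time_s: 27.62
tcp_pos: [0.6166, -0.2978, 0.21]
ee_rot: [[-0.539, -0.842, -0.004], [-0.842, 0.539, 0.001], [0.001, 0.004, -1.0]]
wrist_force: [1.0, -0.1, 0.2]
gripper_width: 1.002
gripper_force: 0.0
time_s: 28.25
tcp_pos: [0.6097, -0.4004, 0.2119]
ee_rot: [[-0.752, -0.659, -0.001], [-0.659, 0.752, 0.001], [0.0, 0.001, -1.0]]
wrist_force: [-0.3, -0.5, -0.4]
gripper_width: 0.998
gripper_force: 0.0
0 [597.9, -395.4, 35.3, 31.8, 41.8]
0 [609.4, -401.2, 58.0, 41.4, -48.7]
1 none
1 [466.2, -302.3, 53.7, 42.0, 42.3]
[653, -129.6] [653.7, -129.8, 57.3, 40.2, 8.0]
[653, -129.6] [653.4, -126.8, 56.8, 39.1, 8.7]
[645.3, -81.2] [647.0, -82.8, 57.8, 41.0, 8.7]
[645.3, -81.2] [646.1, -79.3, 57.4, 40.7, 9.7]
[637.5, -32.9] [638.8, -34.6, 57.8, 40.6, 7.4]
[637.5, -32.9] [638.5, -32.9, 57.2, 42.1, 9.8]
[ 0.60994907 -0.40039271  0.21271048] 131.24448521826605
```

```bash
python3 -m jog '1 -0.6 -1 -40 0;1 0 0 -55 0;1 0 0 -55 0;1 0 0 -30 0;1 0 0 0 0' && python3 -m jog '0.5 0 0 0 0;0.5 0 0 0 0;0.5 0 0 0 0;0.5 0 0 0 0' && python3 -m jog '0.5 0 0 30 0;0.5 0 0 50 0;0.5 0 0 50 0;0.5 0 0 0 0;0.5 0 0 0 0' && python3 -m jog '0.5 2.6 52.1 0 7.2;0.5 2.6 52.1 0 7.2;0.5 2.6 52.1 0 7.2;0.5 2.6 52.1 0 7.2;0.5 2.6 52.1 0 7.2' && python3 -m jog '0.5 2.6 52.1 0 7.2;0.5 2.6 52.1 0 7.2;0.5 2.6 52.1 0 7.2;0.5 0 0 0 0;0.5 0 0 0 0' && python3 -m jog '0.5 0 0 0 0;0.5 0 0 0 0'
```

```text
time_s: 28.98
tcp_pos: [0.6075, -0.401, 0.0296]
ee_rot: [[-0.753, -0.659, -0.006], [-0.659, 0.753, 0.003], [0.003, 0.006, -1.0]]
wrist_force: [-0.2, -0.0, 0.3]
gripper_width: 1.003
gripper_force: 0.0
time_s: 29.48
tcp_pos: [0.6093, -0.4028, 0.034]
ee_rot: [[-0.753, -0.658, 0.001], [-0.658, 0.753, -0.001], [-0.001, -0.001, -1.0]]
wrist_force: [-1.4, 0.2, 3.0]
gripper_width: 0.688
gripper_force: 29.9
time_s: 30.1
tcp_pos: [0.608, -0.402, 0.1612]
ee_rot: [[-0.754, -0.657, -0.002], [-0.657, 0.754, 0.002], [0.0, 0.003, -1.0]]
wrist_force: [0.1, -0.0, -3.9]
gripper_width: 0.695
gripper_force: 29.9
time_s: 30.72
tcp_pos: [0.6204, -0.1404, 0.1598]
ee_rot: [[-0.219, -0.976, -0.005], [-0.976, 0.219, 0.001], [0.001, 0.005, -1.0]]
wrist_force: [-0.2, -0.1, -1.5]
gripper_width: 0.689
gripper_force: 29.9
time_s: 31.35
tcp_pos: [0.6286, 0.014, 0.1606]
ee_rot: [[0.152, -0.988, -0.004], [-0.988, -0.152, -0.001], [0.0, 0.004, -1.0]]
wrist_force: [-0.0, 0.3, -1.3]
gripper_width: 0.688
gripper_force: 29.9
time_s: 31.6
tcp_pos: [0.6295, 0.0129, 0.1623]
ee_rot: [[0.15, -0.989, -0.001], [-0.989, -0.15, -0.0], [0.0, 0.001, -1.0]]
wrist_force: [-0.1, 0.2, -2.3]
gripper_width: 0.687
gripper_force: 29.9
```

```bash
python3 -m jog '0.5 0.3 2.5 -50 0.6;0.5 0 0 -40 0;0.5 0 0 0 0;0.5 0 0 0 0;0.5 0 0 -12 0' && python3 -m jog '0.5 0 0 -12 0;0.5 0 0 -6 0;0.5 0 0 0 0;0.5 0 0 0 0' && python3 -m jog '0.9 0 0 0 0;0.9 0 0 0 0;0.9 0 0 0 0;0.9 0 0 0 0' && python3 -m jog '1 0 0 50 0;1 0 0 60 0;1 0 0 60 0;1 0 0 0 0;1 0 0 0 0' && python3 -m jog '1 -23.7 -45.6 0 4.6;1 -23.7 -45.6 0 4.6;1 -23.7 -45.6 0 4.6;1 -23.7 -45.6 0 4.6;1 -23.7 -45.6 0 4.6' && python3 -m jog '1 -23.7 -45.6 0 4.6;1 -23.7 -45.6 0 4.6;1 0 0 0 0;1 0 0 0 0;1 0 0 0 0'; python3 chk.py 1 4
```

```text
time_s: 32.22
tcp_pos: [0.6327, 0.0169, 0.0638]
ee_rot: [[0.163, -0.987, 0.007], [-0.987, -0.163, 0.001], [-0.0, -0.008, -1.0]]
wrist_force: [1.2, 0.6, -3.1]
gripper_width: 0.687
gripper_force: 29.9
time_s: 32.72
tcp_pos: [0.6302, 0.0166, 0.0426]
ee_rot: [[0.162, -0.987, 0.0], [-0.987, -0.162, 0.0], [0.0, -0.0, -1.0]]
wrist_force: [0.1, -0.3, -2.4]
gripper_width: 0.687
gripper_force: 29.9
time_s: 33.22
tcp_pos: [0.6302, 0.0166, 0.0428]
ee_rot: [[0.162, -0.987, 0.0], [-0.987, -0.162, 0.0], [-0.0, -0.0, -1.0]]
wrist_force: [-0.5, 0.6, -0.3]
gripper_width: 0.895
gripper_force: 0.0
time_s: 33.85
tcp_pos: [0.6295, 0.0167, 0.2124]
ee_rot: [[0.162, -0.987, -0.0], [-0.987, -0.162, 0.001], [-0.001, 0.0, -1.0]]
wrist_force: [-0.3, 0.4, -0.8]
gripper_width: 1.003
gripper_force: 0.0
time_s: 34.48
tcp_pos: [0.5096, -0.2125, 0.2106]
ee_rot: [[0.537, -0.843, -0.004], [-0.843, -0.537, 0.001], [-0.003, 0.003, -1.0]]
wrist_force: [0.8, 0.2, 0.0]
gripper_width: 0.999
gripper_force: 0.0
time_s: 35.1
tcp_pos: [0.4644, -0.3017, 0.2119]
ee_rot: [[0.664, -0.748, -0.001], [-0.748, -0.664, 0.001], [-0.001, 0.001, -1.0]]
wrist_force: [1.3, 0.2, -0.4]
gripper_width: 1.004
gripper_force: 0.0
1 [464.3, -305.4, 59.2, 42.3, 42.7]
1 [464.5, -303.4, 57.5, 42.2, 40.9]
[653, -129.6] [652.8, -121.3, 57.5, 28.9, -1.3]
[653, -129.6] [653.4, -126.9, 56.8, 39.1, 9.0]
[645.3, -81.2] [646.6, -82.9, 57.3, 41.4, 8.9]
[645.3, -81.2] [645.6, -79.7, 58.3, 40.1, 9.8]
[637.5, -32.9] [638.9, -35.4, 57.5, 40.7, 8.7]
[637.5, -32.9] [638.1, -33.0, 58.0, 42.1, 9.8]
[629.8, 15.5] [630.7, 18.3, 59.3, 44.8, 8.2]
[629.8, 15.5] [630.0, 17.0, 58.3, 42.8, 10.7]
[ 0.46461409 -0.30169842  0.21232615] -138.37164885547247
```

```bash
python3 -m jog '1 -0.2 -2.7 -40 0;1 0 0 -55 0;1 0 0 -55 0;1 0 0 -30 0;1 0 0 0 0' && python3 -m jog '0.5 0 0 0 0;0.5 0 0 0 0;0.5 0 0 0 0;0.5 0 0 0 0' && python3 -m jog '0.5 0 0 30 0;0.5 0 0 50 0;0.5 0 0 50 0;0.5 0 0 0 0;0.5 0 0 0 0' && python3 -m jog '0.5 19.7 46 0 -4;0.5 19.7 46 0 -4;0.5 19.7 46 0 -4;0.5 19.7 46 0 -4;0.5 19.7 46 0 -4' && python3 -m jog '0.5 19.7 46 0 -4;0.5 19.7 46 0 -4;0.5 19.7 46 0 -4.3;0.5 0 0 0 0;0.5 0 0 0 0' && python3 -m jog '0.5 0 0 0 0;0.5 0 0 0 0'
```

```text
time_s: 35.83
tcp_pos: [0.4626, -0.3041, 0.0304]
ee_rot: [[0.664, -0.748, -0.006], [-0.748, -0.664, 0.002], [-0.005, 0.003, -1.0]]
wrist_force: [0.5, -0.5, 0.8]
gripper_width: 0.998
gripper_force: 0.0
time_s: 36.33
tcp_pos: [0.4642, -0.3056, 0.0337]
ee_rot: [[0.663, -0.748, 0.001], [-0.748, -0.663, -0.001], [0.001, -0.0, -1.0]]
wrist_force: [-0.4, 0.4, 5.0]
gripper_width: 0.689
gripper_force: 30.0
time_s: 36.95
tcp_pos: [0.4631, -0.3048, 0.1619]
ee_rot: [[0.663, -0.749, -0.001], [-0.749, -0.663, 0.001], [-0.002, -0.0, -1.0]]
wrist_force: [-0.3, 0.1, -2.4]
gripper_width: 0.686
gripper_force: 30.0
time_s: 37.58
tcp_pos: [0.5616, -0.0738, 0.1603]
ee_rot: [[0.365, -0.931, -0.005], [-0.931, -0.365, -0.0], [-0.001, 0.004, -1.0]]
wrist_force: [0.6, -1.1, -2.3]
gripper_width: 0.687
gripper_force: 30.0
time_s: 38.2
tcp_pos: [0.6203, 0.0624, 0.1604]
ee_rot: [[0.161, -0.987, -0.004], [-0.987, -0.161, -0.001], [0.001, 0.005, -1.0]]
wrist_force: [-0.5, -0.1, -1.5]
gripper_width: 0.686
gripper_force: 30.0
time_s: 38.45
tcp_pos: [0.6212, 0.0616, 0.1626]
ee_rot: [[0.159, -0.987, -0.0], [-0.987, -0.159, -0.0], [0.0, 0.0, -1.0]]
wrist_force: [0.8, -0.1, -1.6]
gripper_width: 0.686
gripper_force: 30.0
```

```bash
python3 -m jog '0.5 0.5 2.6 -45 0;0.5 0 0 0 0;0.5 0 0 0 0;0.5 0 0 -30 0;0.5 0 0 0 0' && python3 -m jog '0.5 0 0 -15 0;0.5 0 0 -15 0;0.5 0 0 -15 0;0.5 0 0 0 0;0.5 0 0 0 0'
```

```text
time_s: 39.08
tcp_pos: [0.6213, 0.0649, 0.0874]
ee_rot: [[0.16, -0.987, -0.002], [-0.987, -0.16, -0.001], [0.0, 0.002, -1.0]]
wrist_force: [-0.2, 0.3, -1.4]
gripper_width: 0.687
gripper_force: 30.0
time_s: 39.7
tcp_pos: [0.6219, 0.0652, 0.0422]
ee_rot: [[0.16, -0.987, -0.001], [-0.987, -0.16, -0.0], [0.0, 0.001, -1.0]]
wrist_force: [-0.2, -0.7, -1.9]
gripper_width: 0.689
gripper_force: 30.0
```

```bash
python3 -m jog '0.9 0 0 0 0;0.9 0 0 0 0;0.9 0 0 0 0;0.9 0 0 0 0' && python3 -m jog '1 0 0 50 0;1 0 0 60 0;0.6 0 0 60 0;0.6 0 0 0 0' && python3 -m jog '0.6 -5.2 31.9 0 0;0.6 -5.2 31.9 0 0;0.6 0 0 0 0;0.6 0 0 0 0'; python3 chk.py 1 5; python3 -c "
from h import *
save(cap('scene'),'pics/q.png',(160,200,360,350),4)"
```

```text
time_s: 40.2
tcp_pos: [0.6221, 0.0653, 0.0428]
ee_rot: [[0.16, -0.987, 0.0], [-0.987, -0.16, 0.0], [-0.0, -0.0, -1.0]]
wrist_force: [0.1, -0.2, -1.0]
gripper_width: 0.893
gripper_force: 0.0
time_s: 40.7
tcp_pos: [0.6251, 0.0659, 0.2195]
ee_rot: [[0.161, -0.987, 0.013], [-0.987, -0.161, 0.003], [-0.001, -0.013, -1.0]]
wrist_force: [0.3, 0.8, 0.1]
gripper_width: 0.849
gripper_force: 0.0
time_s: 41.2
tcp_pos: [0.6113, 0.1288, 0.212]
ee_rot: [[0.161, -0.987, -0.001], [-0.987, -0.161, -0.001], [0.0, 0.001, -1.0]]
wrist_force: [-0.5, 0.5, 0.1]
gripper_width: 0.601
gripper_force: 0.0
1 none
1 none
[653, -129.6] none
[653, -129.6] none
[645.3, -81.2] none
[645.3, -81.2] none
[637.5, -32.9] [623.4, 20.2, 47.1, 16.3, -0.3]
[637.5, -32.9] [636.6, 26.0, 34.7, 18.8, 51.3]
[629.8, 15.5] [623.9, 24.8, 47.8, 20.6, 10.0]
[629.8, 15.5] [626.0, 27.6, 47.3, 20.8, 10.8]
[622, 63.9] [621.2, 66.6, 56.9, 40.2, 9.6]
[622, 63.9] [621.2, 69.3, 58.6, 39.0, 9.2]
[0.61156621 0.1283224  0.21222814] -170.81501569819596
```

View pics/q.png

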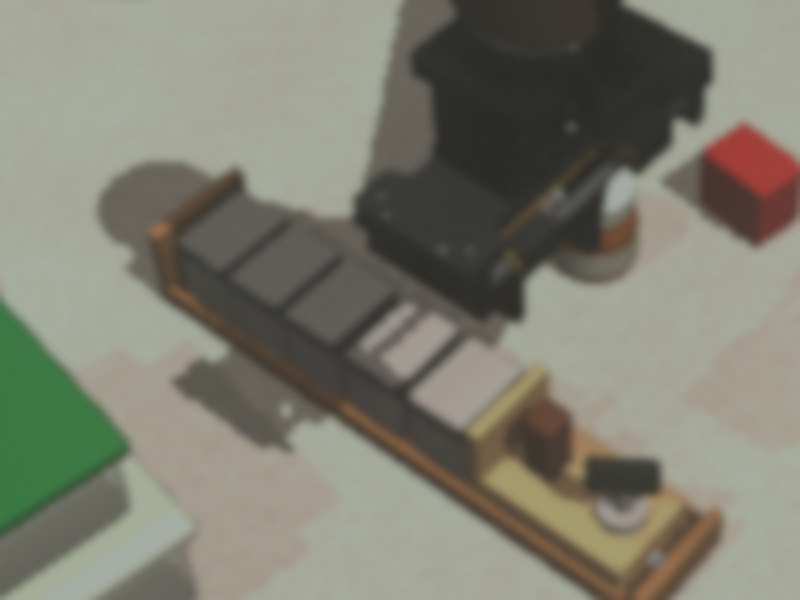

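The crop shows five tins standing square in the channel, from (235,230) to (470,380). The post is at (547,435) and the knob bar at (622,475). Next I grip the post and slide the plate up.

```bash
python3 -m jog '0.6 0 0.5 -50 0;0.6 0 0 -50 0;0.6 0 0 -30 0;0.6 0 0 0 0;0.6 0 0 -22 0' && python3 -m jog '0.6 0 0 0 0;0 0 0 0 0;0 0 0 0 0;0 0 0 0 0;0 0 0 0 0' && python3 -m jog '0 0.8 -4.9 0 0;0 0.8 -4.9 0 0;0 0.8 -4.9 0 0;0 0.8 -4.9 0 0;0 0 0 0 0' && python3 -m jog '0 0.8 -4.9 0 0;0 0.6 -3.9 0 0;0 0 0 0 0' && python3 -m jog '0 0.3 -2 0 0;0 0 0 0 0'
```

```text
time_s: 41.98
tcp_pos: [0.6144, 0.13, 0.0637]
ee_rot: [[0.161, -0.987, 0.007], [-0.987, -0.161, 0.002], [-0.001, -0.007, -1.0]]
wrist_force: [-0.3, 0.0, 0.1]
gripper_width: 0.599
gripper_force: 0.0
time_s: 42.6
tcp_pos: [0.6113, 0.1295, 0.0611]
ee_rot: [[0.16, -0.987, -0.001], [-0.987, -0.16, -0.0], [0.0, 0.001, -1.0]]
wrist_force: [-2.0, -0.3, 3.3]
gripper_width: 0.276
gripper_force: 30.0
time_s: 43.22
tcp_pos: [0.6145, 0.1098, 0.0612]
ee_rot: [[0.16, -0.987, -0.001], [-0.987, -0.16, 0.0], [-0.0, 0.001, -1.0]]
wrist_force: [-4.7, 2.0, 5.6]
gripper_width: 0.279
gripper_force: 30.0
time_s: 43.6
tcp_pos: [0.6158, 0.1017, 0.0612]
ee_rot: [[0.16, -0.987, -0.0], [-0.987, -0.16, 0.001], [-0.001, 0.0, -1.0]]
wrist_force: [-4.1, 4.2, 5.9]
gripper_width: 0.273
gripper_force: 30.0
time_s: 43.85
tcp_pos: [0.6161, 0.1002, 0.0612]
ee_rot: [[0.161, -0.987, -0.0], [-0.987, -0.161, 0.002], [-0.002, 0.0, -1.0]]
wrist_force: [-5.3, 6.0, 6.0]
gripper_width: 0.271
gripper_force: 30.0
```

```bash
python3 -m jog '0 0.3 -2 0 0;0 0 0 0 0' && python3 -m jog '0 0.3 -2 0 0;0 0 0 0 0' && python3 -m jog '0 0.3 -2 0 0;0 0 0 0 0'&& python3 -m jog '0 0.3 -2 0 0;0 0 0 0 0'; python3 -c "
from h import *
save(cap('scene'),'pics/q2.png',(190,230,330,335),5)"
```

```text
time_s: 44.1
tcp_pos: [0.6164, 0.0986, 0.0612]
ee_rot: [[0.161, -0.987, -0.0], [-0.987, -0.161, 0.002], [-0.002, -0.0, -1.0]]
wrist_force: [-6.0, 7.1, 5.9]
gripper_width: 0.275
gripper_force: 30.0
time_s: 44.35
tcp_pos: [0.6167, 0.0966, 0.0612]
ee_rot: [[0.161, -0.987, -0.0], [-0.987, -0.161, 0.002], [-0.002, -0.0, -1.0]]
wrist_force: [-5.4, 7.4, 5.0]
gripper_width: 0.271
gripper_force: 30.0
time_s: 44.6
tcp_pos: [0.6169, 0.0949, 0.0611]
ee_rot: [[0.161, -0.987, -0.0], [-0.987, -0.161, 0.002], [-0.002, -0.0, -1.0]]
wrist_force: [-5.1, 7.6, 6.0]
gripper_width: 0.274
gripper_force: 30.0
time_s: 44.85
tcp_pos: [0.617, 0.0948, 0.0612]
ee_rot: [[0.161, -0.987, 0.0], [-0.987, -0.161, 0.005], [-0.004, -0.001, -1.0]]
wrist_force: [-8.4, 14.4, 6.2]
gripper_width: 0.272
gripper_force: 30.0
```

View pics/q2.png

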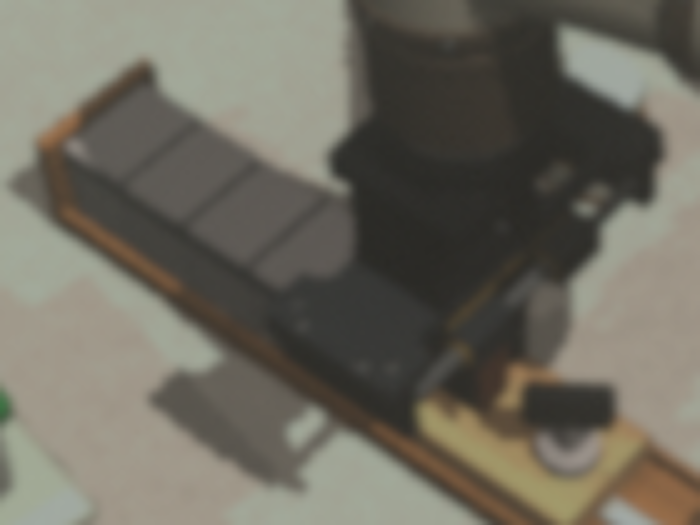

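The crop shows the row closed up with no visible gaps, from the wall at (100,110) to the plate under the gripper. The force rose to about 14 N with no further travel. I release the post and move to the knob.

```bash
python3 -m jog '0 0 0 0 0;0 0 0 0 0;0.5 0 0 0 0;0.5 0 0 0 0;0.5 0 0 0 0' && python3 -m jog '0.5 0 0 40 0;0.4 0 0 40 0;0.4 -4.3 28.6 0 8.7;0.4 -4.3 28.6 0 8.7;0.4 0 0 0 8.7' && python3 -m jog '0.4 0 0 0 8.6;0.4 0 0 0 0;0.4 0 0 0 0;0.4 0 0 0 0'
python3 - <<'E'
from h import *
t=cap('top');s=cap('scene')
x=r.sense(); print(x['tcp_pos'],np.degrees(np.arctan2(x['ee_rot'][1,1],x['ee_rot'][0,1])))
E
```

```text
time_s: 45.52
tcp_pos: [0.6179, 0.0905, 0.0603]
ee_rot: [[0.16, -0.987, -0.0], [-0.987, -0.16, -0.0], [0.0, 0.0, -1.0]]
wrist_force: [0.5, -0.5, -0.8]
gripper_width: 0.475
gripper_force: 0.0
time_s: 46.15
tcp_pos: [0.6091, 0.1495, 0.1406]
ee_rot: [[0.584, -0.812, 0.0], [-0.812, -0.584, 0.0], [0.0, -0.0, -1.0]]
wrist_force: [0.5, -0.1, 0.2]
gripper_width: 0.404
gripper_force: 0.0
time_s: 46.65
tcp_pos: [0.6092, 0.1481, 0.1406]
ee_rot: [[0.693, -0.721, -0.0], [-0.721, -0.693, -0.0], [0.0, 0.0, -1.0]]
wrist_force: [0.5, -0.5, -0.4]
gripper_width: 0.399
gripper_force: 0.0
[0.60918495 0.14821616 0.14062159] -136.1229232670111
```

```bash
python3 -m jog '0.4 -0.6 0.5 -40 0;0.4 0 0 -31 0;0.4 0 0 0 0;0.4 0 0 0 0;0.4 0 0 0 0' && python3 -m jog '0 0 0 0 0;0 0 0 0 0;0 0 0 0 0;0 0 0 0 0' && python3 -m jog '0 0.3 -2 0 0;0 0 0 0 0;0 0 0 0 0'
```

```text
time_s: 47.38
tcp_pos: [0.6096, 0.1494, 0.0715]
ee_rot: [[0.694, -0.72, 0.003], [-0.72, -0.694, 0.001], [0.001, -0.003, -1.0]]
wrist_force: [-0.6, 0.3, 0.9]
gripper_width: 0.402
gripper_force: 0.0
time_s: 47.88
tcp_pos: [0.6078, 0.1483, 0.0698]
ee_rot: [[0.693, -0.72, -0.002], [-0.72, -0.693, -0.001], [-0.001, 0.002, -1.0]]
wrist_force: [-2.4, -1.8, 3.8]
gripper_width: 0.136
gripper_force: 30.0
time_s: 48.25
tcp_pos: [0.6079, 0.1479, 0.0698]
ee_rot: [[0.694, -0.72, -0.001], [-0.72, -0.694, 0.001], [-0.002, 0.0, -1.0]]
wrist_force: [-4.6, 3.0, 3.9]
gripper_width: 0.137
gripper_force: 30.0
```

```bash
python3 -m jog '0 0.3 -2 0 0;0 0 0 0 0;0 0 0 0 0' && python3 -m jog '0 0 0 0 -7;0 0 0 0 -7;0 0 0 0 -7;0 0 0 0 -7;0 0 0 0 -7' && python3 -m jog '0 0 0 0 -7;0 0 0 0 -7;0 0 0 0 -7;0 0 0 0 -7;0 0 0 0 -7' && python3 -m jog '0 0 0 0 -2.5;0 0 0 0 0;0 0 0 0 0'; python3 -c "
from station import r;import numpy as np
s=r.sense();print(s['moment'],np.degrees(np.arctan2(s['ee_rot'][1,1],s['ee_rot'][0,1])))"
```

```text
time_s: 48.62
tcp_pos: [0.6079, 0.1478, 0.0698]
ee_rot: [[0.694, -0.72, -0.001], [-0.72, -0.694, 0.003], [-0.003, -0.002, -1.0]]
wrist_force: [-6.3, 9.1, 5.1]
gripper_width: 0.138
gripper_force: 30.0
time_s: 49.25
tcp_pos: [0.6084, 0.148, 0.0699]
ee_rot: [[0.153, -0.988, 0.0], [-0.988, -0.153, 0.004], [-0.004, -0.001, -1.0]]
wrist_force: [-5.7, 10.0, 4.1]
gripper_width: 0.135
gripper_force: 30.0
time_s: 49.88
tcp_pos: [0.6089, 0.148, 0.0699]
ee_rot: [[-0.441, -0.897, 0.001], [-0.897, 0.441, 0.004], [-0.004, 0.001, -1.0]]
wrist_force: [-4.7, 8.7, 3.8]
gripper_width: 0.133
gripper_force: 30.0
time_s: 50.25
tcp_pos: [0.6089, 0.1479, 0.0699]
ee_rot: [[-0.476, -0.879, 0.001], [-0.879, 0.476, 0.004], [-0.004, 0.001, -1.0]]
wrist_force: [-6.5, 8.3, 4.4]
gripper_width: 0.134
gripper_force: 30.0
[2.62874205 1.58712727 0.26826152] 151.55082336626222
```

```bash
python3 -m jog '0 0 0 0 0.5;0 -0.5 3 0 0;0.4 0 0 0 0;0.4 0 0 0 0;0.4 0 0 0 0' && python3 -m jog '0.4 0 0 40 0;0.4 0 0 60 0;0.4 -50 30 30 0;0.4 -55 25 0 0;0.4 -55 25 0 0' && python3 -m jog '0.4 -50 30 0 0;0.4 0 50 0 0;0.4 0 50 0 0;0.4 0 0 0 0'
python3 - <<'E'
from h import *
t=cap('top');s=cap('scene')
K=5
for d in (22,66,110,154,198):
    P=np.r_[.6092+-.158*(-.3053+d/1000),.1441+.987*(-.3053+d/1000),.064]
    a=[]
    for c,lo,gb in((t,60,8),(s,70,11.5)):
        try: m,k=lid(c,*proj(c,P),lo,gb,12); a.append(rect(c,k,.064))
        except Exception as e: a.append('none')
    print(np.round(P*1000,1),a)
f=lambda c,b,K:cv2.resize(c['pixels'][b[1]:b[3],b[0]:b[2],::-1],None,fx=K,fy=K,interpolation=cv2.INTER_CUBIC)
cv2.imwrite('pics/f.png',np.vstack([f(t,(250,150,400,215),4),f(s,(190,230,340,310),4)]))
E
```

```text
time_s: 50.88
tcp_pos: [0.6088, 0.1477, 0.0694]
ee_rot: [[-0.471, -0.882, 0.0], [-0.882, 0.471, 0.0], [-0.0, -0.0, -1.0]]
wrist_force: [-0.5, 0.3, 0.2]
gripper_width: 0.361
gripper_force: 0.0
time_s: 51.5
tcp_pos: [0.4498, 0.227, 0.1987]
ee_rot: [[-0.472, -0.882, 0.001], [-0.882, 0.472, 0.001], [-0.002, -0.0, -1.0]]
wrist_force: [0.0, 0.9, -0.3]
gripper_width: 0.399
gripper_force: 0.0
time_s: 52.0
tcp_pos: [0.4009, 0.3593, 0.198]
ee_rot: [[-0.468, -0.884, 0.001], [-0.884, 0.468, 0.001], [-0.001, -0.0, -1.0]]
wrist_force: [0.4, -0.5, -0.3]
gripper_width: 0.401
gripper_force: 0.0
[ 654.  -135.5   64. ] [[652.9, -128.9, 61.8, 60.9, -0.6], [659.3, -130.6, 71.3, 60.6, 54.6]]
[647.  -92.1  64. ] [[646.9, -89.9, 69.1, 66.8, 89.3], [645.4, -98.8, 88.2, 61.7, 53.5]]
[640.1 -48.7  64. ] [[640.6, -46.6, 68.9, 65.1, 89.4], [641.0, -53.8, 83.9, 60.7, 52.5]]
[633.1  -5.2  64. ] [[633.5, -3.3, 69.0, 67.9, 89.7], [632.9, -11.3, 80.1, 59.8, 51.3]]
[626.2  38.2  64. ] [[626.0, 27.8, 62.8, 54.7, 8.8], [624.2, 33.0, 75.4, 56.5, 52.2]]
```

View pics/f.png

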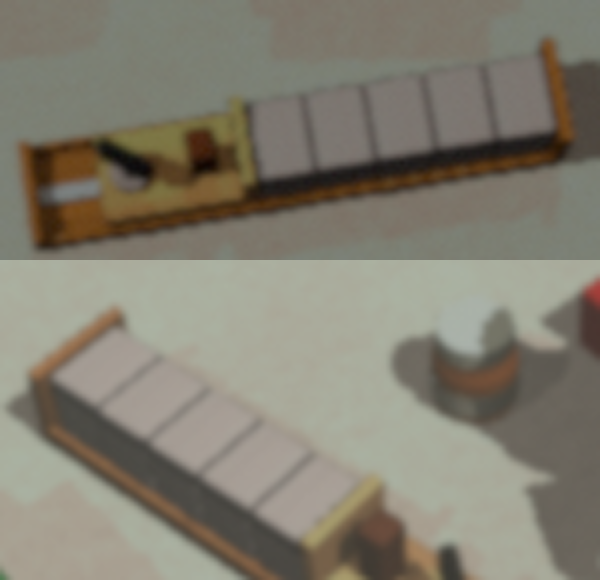

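The crop shows the row snug, with equal spacing from the fixed wall (550,95) to the plate (240,145). The knob bar at (125,157) is back at its original tight angle, and the arm is clear.

```bash
python3 -c "
from station import r
print(r.finish_job())"
```

```text
the job is handed in; nothing more can be done
None
```

I've handed the job in: all five tins stand snug in the rack and the knob is turned tight, going by the last pictures and force readings; the judge's result was not shown.

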